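# Lay out a repair: clip the card, cup the capacitors

### The job

Lay out the parts for a power-supply repair. First lift the circuit card out of its grey rest by its aluminium bar and press it straight down into the sprung edge clip until it is fully home, about midway along the jaws; then stand the three black can capacitors in the round aluminium cups, one at a time from the largest to the smallest, each upright in the cup of its own size (largest in the widest, smallest in the narrowest). Knock no capacitor over, and leave the card and all three capacitors standing there released.

Things in the scene. Friction and masses are not known exactly. Their poses are not given: they have to be found in the camera images.
- card_bar (a point): Green circuit card 4 mm thick (x), 70 long (y), 48 high, standing in a grey rest 34 x 84 mm, 24 high, slot 6 wide, 18 deep. Along its top edge a finned aluminium bar 14 mm thick (x), 60 long (y), 18 high: grip it across the 14 mm. The point is the bar's centre, 57 mm above the card's bottom edge, 63 mm above the table at the start. z up. 90 g. Either side may face either way.
- clip_seat (a point): Fixed sprung clip: steel base 56 x 86 mm, two 76 mm jaws along y; flared lips 33 mm high, mouth about 18 mm wide, throat 2 mm from 17 mm height down. The card's bottom edge goes straight down between them; the jaws part along x (2 N springs, 5 to 15 N push). The point: middle of the base's top, 6 mm above the table, where the card's edge rests when home (bar's centre 57 mm above it). z up.
- cap_large_mid (a point): The largest of three can capacitors: a plain upright cylinder, black sleeve with a pale stripe, aluminium top with a pressed cross, 52 mm in diameter and 72 mm high, standing on the table. The point is its centre, half-way up (36 mm above its underside). z is its axis.
- cap_medium_mid (a point): The middle-sized of three can capacitors: a plain upright cylinder, black sleeve with a pale stripe, aluminium top with a pressed cross, 38 mm in diameter and 60 mm high, standing on the table. The point is its centre, half-way up (30 mm above its underside). z is its axis.
- cap_small_mid (a point): The smallest of three can capacitors: a plain upright cylinder, black sleeve with a pale stripe, aluminium top with a pressed cross, 26 mm in diameter and 50 mm high, standing on the table. The point is its centre, half-way up (25 mm above its underside). z is its axis.
- cup_large_floor (a point): The widest of three shallow round aluminium cups, fixed to the table: inside diameter 72 mm, outside 78 mm, rim 14 mm above the table, inner floor 4 mm above the table. The point is the centre of its inner floor. It is for the largest capacitor.
- cup_medium_floor (a point): The middle of three shallow round aluminium cups, fixed to the table: inside diameter 56 mm, outside 62 mm, rim 14 mm above the table, inner floor 4 mm above the table. The point is the centre of its inner floor. It is for the middle-sized capacitor.
- cup_small_floor (a point): The narrowest of three shallow round aluminium cups, fixed to the table: inside diameter 42 mm, outside 48 mm, rim 14 mm above the table, inner floor 4 mm above the table. The point is the centre of its inner floor. It is for the smallest capacitor.
Things that resemble listed ones, but are neither listed nor needed, are in the scene too. Leave any purple or red look-alike of the part that bears cup_small_floor alone.

How it is judged:
On the way, in this order (a step that is already met when the one before it is completed fails the run):
1. the card is pressed home in the clip (z of card_bar in the frame of clip_seat between 0.052 and 0.06 m and x of card_bar in the frame of clip_seat between -0.008 and 0.008 m and y of card_bar in the frame of clip_seat between -0.015 and 0.015 m and angle between card_bar's own z axis and vertical below 0.12 rad and angle between the y axis of card_bar and the y axis of clip_seat, either way round below 0.12 rad), for 0.2 s.
2. the largest capacitor stands in the widest cup (horizontal distance between cap_large_mid and cup_large_floor below 0.012 m and z of cap_large_mid in the frame of cup_large_floor between 0.032 and 0.039 m and angle between cap_large_mid's own z axis and vertical below 0.09 rad), for 0.2 s.
3. the middle-sized capacitor stands in the middle cup (horizontal distance between cap_medium_mid and cup_medium_floor below 0.012 m and z of cap_medium_mid in the frame of cup_medium_floor between 0.026 and 0.033 m and angle between cap_medium_mid's own z axis and vertical below 0.09 rad), for 0.2 s.
4. the smallest capacitor stands in the narrowest cup (horizontal distance between cap_small_mid and cup_small_floor below 0.012 m and z of cap_small_mid in the frame of cup_small_floor between 0.021 and 0.028 m and angle between cap_small_mid's own z axis and vertical below 0.09 rad), for 0.2 s.
At the end, for the whole second after the job is handed in: The card stands upright in the clip (tilt and twist under 0.12 rad), bottom edge within 3 mm of its base, within 15 mm of mid-length; each capacitor stands upright (tilt under 0.09 rad) on the floor of the cup of its size, within 12 mm of its centre; all released, at rest (all of step 1 and all of step 2 and all of step 3 and all of step 4 and linear speed of each of card, cap_large, cap_medium, cap_small below 0.02 m/s); the robot touches nothing.
It fails at once if a capacitor is knocked over (tilts more than 0.6 rad) (angle between any of cap_large_mid, cap_medium_mid, cap_small_mid's own z axis and vertical above 0.6 rad).
It also fails if it takes over 120 s, if anything falls off the work surface, if the arm or the gripper's body presses on something with over 40 N, if the wrist force passes 120 N, or if a joint passes its speed limit or range.

### The arm

A 6-joint arm with a two-finger parallel gripper is mounted at the origin on the work surface. World frame = base frame: x ahead of the robot, y to its left, z up, the work surface at z = 0. Lengths are in m, angles in rad, forces in N, time in s.
With the tool pointing down it reaches from about 0.3 to 0.85 m from the base axis. Payload 4.2 kg.
Tool frame: the origin (TCP) lies midway between the tips of the shut fingers; the grasp point (between the pads) lies robot.grasp_offset behind it (robot.grasp_offset is the distance from the TCP to the grasp point, in m); z points along the fingers, y is the direction in which the jaws open and shut (so a half turn about z gives the same grasp; the last joint's range is limited). The gripper opens to 91 mm and grips with 3 to 60 N. Pads are 32 mm wide; open, the fingers measure 118 mm over their backs; the gripper's body (76 mm by 178 mm) begins 60 mm behind the grasp point.
Start: joints at [-1.27, 0.32, 1.565, -0, 1.257, -0.02], TCP at [0.181, -0.546, 0.214] pointing down, gripper open.
Joint ranges: [-3.11, 3.11], [-0.84, 2.01], [0.21, 2.61], [-1.34, 4.49], [0.05, 2.63], [-2.56, 2.56]. Speed limits (rad/s): [2.57, 2.57, 3.14, 3.14, 3.14, 3.14].

### API

Orientations are given as a 3x3 rotation matrix whose columns are the frame's x, y, z axes.
In Python, from workcell import robot gives the robot as it stands.
- The arm moves only by the tool carry_out, never from a script. Its argument "motion" is a list of rows, each a list of 3 entries, a list of its own where there are three numbers: the shift along the tool's x, y, z in mm, then the turn about the tool's z in degrees, then the opening in per cent of the stroke, from 0 (shut) to 100 (fully open). In form: [[[tx, ty, tz], turn, grip], ...]. A call has 1 to 12 rows; each row is the pose to reach, as a shift and turn from the pose measured when the call began, along the tool's axes at that moment; what a row does not reach only later rows make up. A row lasts 1/12 s, in which the tool goes at most 41.7 mm and 7.16 degrees, less where a joint would pass 70% of its speed; a pose out of reach is approached as far as the arm can. A call with a gripper value outside its range is refused whole. The fingers move at their own pace and stop on an object; "squeeze" is the grip in N (left out, the last holds). Time passes only in rows, so rows that repeat a pose let the fingers close. It gives the time, the measured TCP pose, the force and the opening at its end, in the units of the state.
- robot.state(): the state, without advancing time (a new reading comes with each control period).
- robot.capture(name): name is "scene" or "side" or "wrist"; returns a dict with "pixels" (400x640x3 uint8, blue, green, red), "intrinsics" (3x3 intrinsics, pixels), "extrinsics" (4x4, takes a point from camera to world coordinates). Camera axes: x right, y up, looking along -z (the intrinsics and any distortion apply to the point x, -y, -z); pixel columns grow to the right and rows downward; lengths in m; the calibration is good to about 2 mm. A picture is of the moment at which its call begins. There is no depth.
- robot.finish_job(): hands the job in, once; it reports no verdict.
Trained networks look in the newest picture that a camera, given by its name, has taken for a name from the list of things; names that differ only in an ending like _2 or _b are one class to them, and where a whole thing is asked for, a point or a joint stands for the part that bears it (a point fixed in the world has none). Each returns a list of dicts, best first, with "p" (0 to 1); they miss things now and then, are a little off and sometimes report something else, mostly with a low value. They report only what shows in the picture. A call takes as long as a camera call. They do not tell look-alikes from the thing itself.
- robot.look_for(thing, camera): "extent" ([centre column, centre row, width, height] in pixels, round what is visible of it).
- robot.landmark_of(thing, camera): "point" ([column, row] in pixels: a listed point, or the origin of a listed thing).
The state is a dict: "time": time; "qpos": joint angles; "qd": joint speeds; "joint_torque": joint torques, N m; "tool_pos": TCP position; "eef_rot": TCP orientation; "force": force on the tool from outside, world axes, zero at the start; "ft_torque": the same for the moment, N m; "gripper_width": finger opening in m.
Only numpy, scipy, OpenCV 4.12 (cv2) and the standard library are available. Lean on these libraries where they do the work, as an engineer would, in place of code of your own. Each camera call takes 0.05 s, during which the arm holds its last target.

## Working session

There is one attempt and no reset: what is moved stays moved. The work goes in short steps, Python scripts to look and compute and a tool call to move; the robot and the scene stay as the last step left them, time stands still between calls to the robot, and variables do not carry over. Pictures are saved under pics/ and viewed, and the job is handed in when it is done.

Besides the shell and the picture viewer there is one more tool, called after ">>>" as name(argument=value, ...) on one line, values as JSON. carry_out: Moves the arm, as the interface text tells. Its arguments: {"type":"object","properties":{"motion":{"type":"array","items":{"type":"array"}},"squeeze":{"type":"number"}},"required":["motion"]}

```bash
mkdir -p pics; ls
cat > h.py <<'E'
import numpy as np, cv2
from workcell import robot
def cap(n,f):
    c=robot.capture(n); cv2.imwrite('pics/'+f+'.png',c['pixels']); return c
def ray(c,uv):
    K=np.array(c['intrinsics']);E=np.array(c['extrinsics'])
    d=np.linalg.inv(K)@np.array([uv[0],uv[1],1.]); d=np.array([d[0],-d[1],-d[2]])
    return E[:3,3],E[:3,:3]@d
def atz(c,uv,z):
    o,d=ray(c,uv); return o+d*(z-o[2])/d[2]
def proj(c,p):
    K=np.array(c['intrinsics']);E=np.array(c['extrinsics'])
    q=E[:3,:3].T@(np.array(p)-E[:3,3]); q=np.array([q[0],-q[1],-q[2]]); q=K@q; return q[:2]/q[2]
Z=dict(card_bar=.063,clip_seat=.006,cap_large_mid=.036,cap_medium_mid=.03,cap_small_mid=.025,cup_large_floor=.004,cup_medium_floor=.004,cup_small_floor=.004)
E
python3 - <<'E'
from h import *
np.set_printoptions(precision=4,suppress=True)
print(robot.grasp_offset); s=robot.state(); print(s)
for n in['scene','side','wrist']:
    c=cap(n,n+'0'); print(n,list(c.keys()),c['extrinsics'][:3,3])
    for t in Z:
        for r in robot.landmark_of(t,n)[:4]: print(t,round(r['p'],2),np.round(r['point']),atz(c,r['point'],Z[t]))
E
```

```text
pics
0.0188
{'time': 0.0, 'qpos': array([-1.27  ,  0.3203,  1.5657,  0.    ,  1.2574, -0.02  ]), 'qd': array([ 0.0009, -0.0003, -0.0015, -0.0013,  0.0002,  0.0011]), 'joint_torque': array([  0.0004, -41.2471, -23.1975,   0.0727,   0.0457,  -0.0002]), 'tool_pos': array([ 0.1812, -0.5452,  0.2131]), 'eef_rot': array([[ 0.949 ,  0.3153, -0.0005],
       [ 0.3153, -0.949 ,  0.0017],
       [ 0.0001, -0.0018, -1.    ]]), 'force': array([-0.2582,  0.3536, -0.1149]), 'ft_torque': array([-0.0141, -0.0404, -0.0441]), 'gripper_width': 0.09123106382280807}
scene ['pixels', 'intrinsics', 'extrinsics'] [ 0.9676 -0.3614  0.6208]
card_bar 0.67 [410. 164.] [0.4646 0.2904 0.063 ]
card_bar 0.42 [226. 336.] [ 0.6292 -0.2871  0.063 ]
card_bar 0.39 [437. 221.] [0.6425 0.1894 0.063 ]
clip_seat 0.8 [226. 332.] [ 0.5894 -0.2757  0.006 ]
cap_large_mid 0.86 [284. 225.] [ 0.4463 -0.0684  0.036 ]
cap_medium_mid 0.68 [394. 258.] [0.6458 0.0666 0.03  ]
cap_small_mid 0.91 [324. 278.] [ 0.6044 -0.0759  0.025 ]
cup_large_floor 0.87 [207. 283.] [ 0.4702 -0.2598  0.004 ]
cup_large_floor 0.47 [326. 281.] [ 0.5991 -0.06
[... 284 characters left out ...]
3912 -0.6354  0.6046]
card_bar 0.57 [296. 138.] [0.4731 0.2845 0.063 ]
clip_seat 0.74 [386. 239.] [ 0.6192 -0.0589  0.006 ]
clip_seat 0.57 [409. 331.] [ 0.5958 -0.2746  0.006 ]
cap_large_mid 0.63 [310. 239.] [ 0.4597 -0.0615  0.036 ]
cap_medium_mid 0.71 [383. 196.] [0.6417 0.0547 0.03  ]
cap_small_mid 0.72 [386. 238.] [ 0.6137 -0.0725  0.025 ]
cup_large_floor 0.64 [339. 335.] [ 0.4788 -0.2617  0.004 ]
cup_medium_floor 0.88 [346. 160.] [0.599  0.2483 0.004 ]
cup_small_floor 0.75 [294. 182.] [0.4535 0.1747 0.004 ]
cup_small_floor 0.71 [256. 221.] [0.3543 0.045  0.004 ]
cup_small_floor 0.51 [300. 209.] [0.4538 0.0692 0.004 ]
wrist ['pixels', 'intrinsics', 'extrinsics'] [ 0.2479 -0.5232  0.3844]
```

View pics/scene0.png

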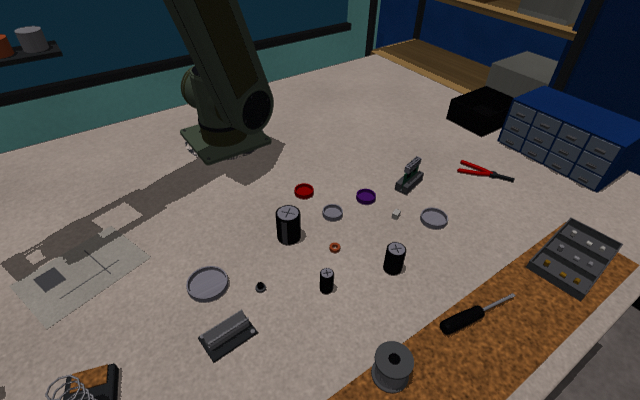

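View pics/side0.png

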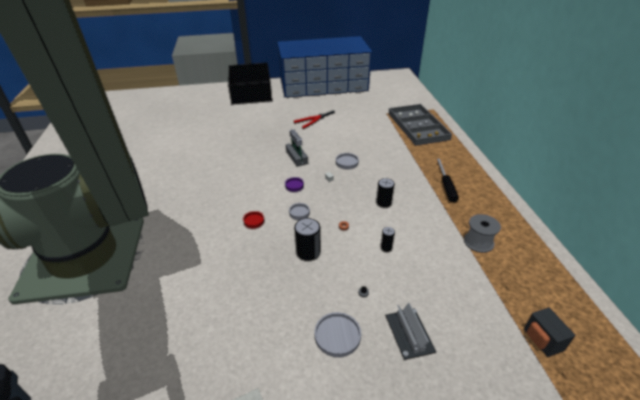

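The pictures show the card in its rest at about (410,172) in the scene view. The clip is at (228,335), the large cup at (207,283), the grey small cup at (332,212) and the medium cup at (434,217). The red (304,190) and purple (366,196) cups are the decoys. Next I'll take close wrist views.

```bash
cat >> h.py <<'E'
np.set_printoptions(precision=4,suppress=True)
def go(p,yaw=None):
    """shift(mm) in tool axes and turn(deg) to bring TCP to p with tool-y direction at yaw (world, mod pi)"""
    s=robot.state();R=np.array(s['eef_rot']);d=R.T@(np.array(p)-s['tool_pos'])*1000
    t=None
    if yaw is not None:
        cy=np.arctan2(R[1,1],R[0,1]); dy=(yaw-cy+np.pi/2)%np.pi-np.pi/2; t=-np.degrees(dy)
    print('tool',s['tool_pos'],'shift',np.round(d,1),'turn',t,'tilt',R[:,2],'q6',s['qpos'][5],'w',s['gripper_width'],'F',s['force'])
E
python3 - <<'E'
from h import *
c=robot.capture('wrist'); print(c['intrinsics'],c['extrinsics'])
for uv in [(0,0),(640,0),(0,400),(640,400),(320,200)]: print(uv,atz(c,uv,0))
go((.47,-.27,.28))
E
```

```text
[[288.8078   0.     318.9638]
 [  0.     288.8078 199.3844]
 [  0.       0.       1.    ]] [[ 0.3153  0.9182  0.2398  0.2479]
 [-0.949   0.3048  0.0807 -0.5232]
 [ 0.001  -0.253   0.9675  0.3844]
 [ 0.      0.      0.      1.    ]]
(0, 0) [ 0.2633 -0.1272  0.    ]
(640, 0) [ 0.4987 -0.8348  0.    ]
(0, 400) [-0.3464 -0.1568  0.    ]
(640, 400) [-0.0084 -1.1782  0.    ]
(320, 200) [ 0.1522 -0.5568  0.    ]
tool [ 0.1813 -0.5457  0.214 ] shift [ 360.9 -170.6  -66. ] turn None tilt [ 0.     -0.0001 -1.    ] q6 -0.019978377001933164 w 0.09149336776407344 F [-0.2218 -0.2625 -1.0979]
```

View pics/wrist0.png

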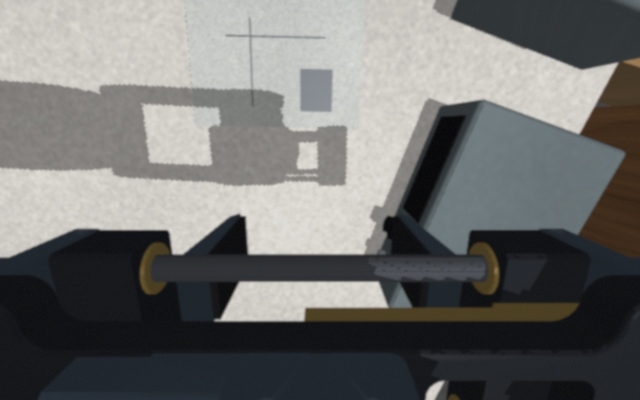

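>>> carry_out(motion=[[[0,0,-40],0,100],[[0,0,-70],0,100],[[320,-160,-70],0,100],[[320,-160,-70],0,100],[[320,-160,-70],0,100],[[320,-160,-70],0,100],[[320,-160,-70],0,100],[[320,-160,-70],0,100],[[320,-160,-70],0,100],[[320,-160,-70],0,100],[[320,-160,-70],0,100],[[320,-160,-70],0,100]])

```text
time: 2.4
tool_pos: [0.4375, -0.2895, 0.2839]
eef_rot: [[0.947, 0.32, 0.002], [0.32, -0.947, 0.002], [0.002, -0.001, -1.0]]
force: [0.6, 0.2, -0.4]
gripper_width: 0.0913
```

```bash
cat >> h.py <<'E'
def look(f,cam='wrist'):
    c=cap(cam,f)
    for t in Z:
        for r in robot.landmark_of(t,cam)[:3]:
            if r['p']>.3: print(t,round(r['p'],2),np.round(r['point'],1),atz(c,r['point'],Z[t]))
    return c
E
python3 - <<'E'
from h import *
look('w1'); go((.46,.28,.28))
E
```

```text
clip_seat 0.67 [346.2  62.8] [ 0.597  -0.2764  0.006 ]
cap_large_mid 0.85 [166.9 111.1] [ 0.4532 -0.0614  0.036 ]
cup_large_floor 0.71 [311.5 140.1] [ 0.4781 -0.2635  0.004 ]
cup_small_floor 0.75 [96.2 86.7] [0.45  0.059 0.004]
cup_small_floor 0.71 [23.1 59.7] [0.453  0.1631 0.004 ]
tool [ 0.4339 -0.2937  0.284 ] shift [ 204.7 -536.6    3.9] turn None tilt [ 0.0001 -0.0002 -1.    ] q6 0.6348546073986325 w 0.09104733744664337 F [-0.9074 -0.2133 -0.4019]
```

View pics/w1.png

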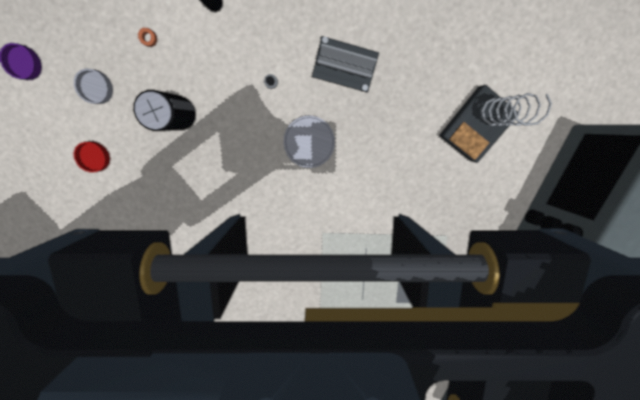

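Run:
```python
from h import *
c=robot.capture('wrist')
for uv in[(323,38),(378,53),(368,92),(312,77)]: print(atz(c,uv,.006))
go((.40,.24,.28))
```

```text
[ 0.6129 -0.2406  0.006 ]
[ 0.6191 -0.3207  0.006 ]
[ 0.566  -0.3257  0.006 ]
[ 0.5597 -0.2417  0.006 ]
tool [ 0.434  -0.2936  0.284 ] shift [ 135.2 -517.3    3.9] turn None tilt [ 0.     -0.0002 -1.    ] q6 0.6348406626527874 w 0.09139081929807095 F [-1.2715  1.613  -0.7195]
```

>>> carry_out(motion=[[[135,-515,5],0,100],[[135,-515,5],0,100],[[135,-515,5],0,100],[[135,-515,5],0,100],[[135,-515,5],0,100],[[135,-515,5],0,100],[[135,-515,5],0,100],[[135,-515,5],0,100],[[135,-515,5],0,100],[[135,-515,5],0,100],[[135,-515,5],0,100],[[135,-515,5],0,100]])

```text
time: 3.9
tool_pos: [0.4021, 0.2077, 0.2795]
eef_rot: [[0.95, 0.314, 0.001], [0.314, -0.95, 0.0], [0.001, 0.0, -1.0]]
force: [0.9, -0.2, -0.4]
gripper_width: 0.0912
```

>>> carry_out(motion=[[[0,-60,0],0,100],[[0,-60,0],0,100],[[0,-60,0],0,100],[[0,-60,0],0,100]])

```text
time: 4.23
tool_pos: [0.3831, 0.2649, 0.2794]
eef_rot: [[0.949, 0.315, 0.001], [0.315, -0.949, -0.001], [0.001, 0.001, -1.0]]
force: [-0.3, -0.7, 0.7]
gripper_width: 0.0911
```

Run:
```python
from h import *
go((.40,.24,.28));look('w2');
```

```text
tool [0.3831 0.2649 0.2794] shift [ 8.2 29.  -0.6] turn None tilt [ 0.0009 -0.0008 -1.    ] q6 1.8313552391225654 w 0.09112832544432638 F [-0.344  -0.6759  0.7099]
card_bar 0.92 [320.3 107.2] [0.47   0.2918 0.063 ]
cap_large_mid 0.63 [542.8 200.3] [ 0.4506 -0.063   0.036 ]
cap_medium_mid 0.94 [530.4  31. ] [0.6484 0.0619 0.03  ]
cap_small_mid 0.81 [604.   96.5] [ 0.6103 -0.0784  0.025 ]
cup_medium_floor 0.78 [379.2  29.2] [0.5965 0.2477 0.004 ]
cup_small_floor 0.94 [457.3 170.1] [0.4518 0.0607 0.004 ]
cup_small_floor 0.86 [396.  150.7] [0.4495 0.1625 0.004 ]
cup_small_floor 0.69 [436.1 231.6] [0.3481 0.05   0.004 ]
```

View pics/w2.png

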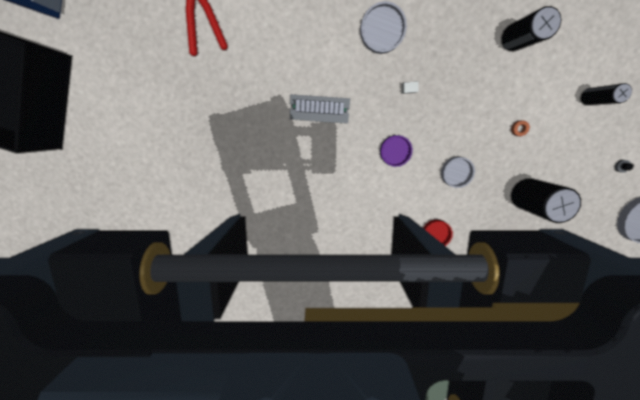

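Run:
```python
from h import *
i=cv2.imread('pics/w2.png')[80:140,270:370]; cv2.imwrite('pics/w2z.png',cv2.resize(i,None,fx=8,fy=8,interpolation=cv2.INTER_CUBIC))
```

```text
(no output)
```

View pics/w2z.png

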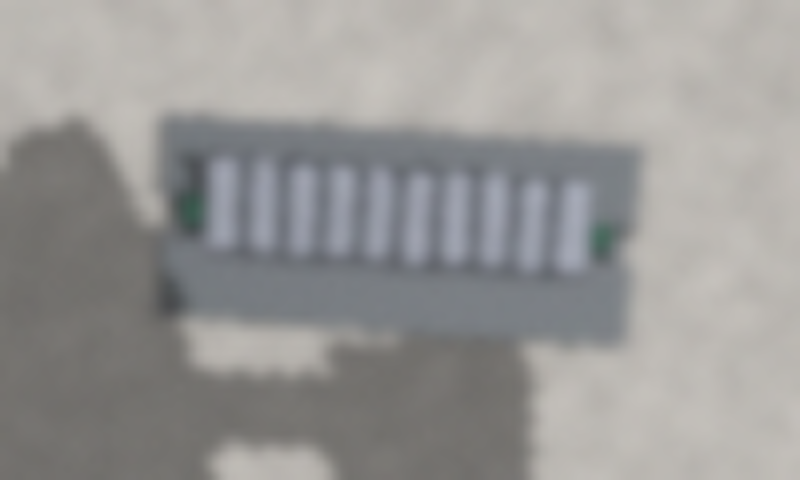

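```bash
cat >> h.py <<'E'
def quad(c,pts,z):
    P=np.array([atz(c,p,z) for p in pts]); print(P[:,:2]*1000,'ctr',P.mean(0))
    for k in range(len(P)):
        d=P[(k+1)%len(P)]-P[k]; print('edge',np.hypot(*d[:2])*1000,'ang',np.degrees(np.arctan2(d[1],d[0])))
E
python3 - <<'E'
from h import *
c=robot.capture('wrist')
q=lambda l:[(270+(x+.5)/8-.5,80+(y+.5)/8-.5) for x,y in l]
quad(c,q([(208,155),(592,182),(590,275),(208,247)]),.072)
print('rest');quad(c,q([(163,118),(640,148),(627,343),(172,320)]),.024)
E
```

```text
[[469.8377 322.958 ]
 [484.6835 265.0695]
 [471.4964 260.7521]
 [456.7872 318.9615]] ctr [0.4707 0.2919 0.072 ]
edge 59.76186437732229 ang -75.6161468024871
edge 13.875846960711677 ang -161.87187647179613
edge 60.039072231715075 ang 104.18151565274454
edge 13.648718983848593 ang 17.026544282601485
rest
[[475.7536 336.8358]
 [497.035  256.2834]
 [465.3234 247.3745]
 [443.7861 325.5474]] ctr [0.4705 0.2915 0.024 ]
edge 83.31618845698692 ang -75.20099245296063
edge 32.93923545079504 ang -164.3080799683373
edge 81.08546312775124 ang 105.40334081411825
edge 33.902077622935664 ang 19.449261387680288
```

Run:
```python
from h import *
go((.4707,.2918,.14),np.radians(14.8))
```

```text
tool [0.3834 0.2642 0.2796] shift [ 91.4   1.  139.7] turn -86.58379083378377 tilt [ 0.0011  0.0001 -1.    ] q6 1.8320071397309083 w 0.09116613494834687 F [-0.7523  0.2385  0.6652]
```

>>> carry_out(motion=[[[91,1,40],-86.6,100],[[91,1,40],-86.6,100],[[91,1,40],-86.6,100],[[91,1,100],-86.6,100],[[91,1,100],-86.6,100],[[91,1,140],-86.6,100],[[91,1,140],-86.6,100],[[91,1,140],-86.6,100],[[91,1,140],-86.6,100],[[91,1,140],-86.6,100],[[91,1,140],-86.6,100],[[91,1,140],-86.6,100]])

```text
time: 5.73
tool_pos: [0.4705, 0.2916, 0.1396]
eef_rot: [[-0.251, 0.968, 0.001], [0.968, 0.251, 0.0], [-0.0, 0.001, -1.0]]
force: [-0.4, -0.7, -0.5]
gripper_width: 0.0911
```

>>> carry_out(motion=[[[0,0,0],-2,100],[[0,0,0],-2,100],[[0,0,0],-2,100]])

```text
time: 5.98
tool_pos: [0.4706, 0.2915, 0.1396]
eef_rot: [[-0.284, 0.959, 0.001], [0.959, 0.284, 0.0], [-0.0, 0.001, -1.0]]
force: [-0.4, 0.8, -0.8]
gripper_width: 0.0912
```

Run:
```python
from h import *
go((.4707,.2918,.046),np.radians(14.8)); look('w3')
```

```text
tool [0.4706 0.2915 0.1396] shift [ 0.3  0.1 93.6] turn 1.6703016811282831 tilt [ 0.001  0.    -1.   ] q6 0.2469524049728723 w 0.09122911136626181 F [-0.4351  0.8001 -0.8022]
card_bar 0.94 [319.6 203.5] [0.4696 0.2942 0.063 ]
cup_small_floor 0.81 [272.9 286.5] [0.4503 0.1645 0.004 ]
```

View pics/w3.png

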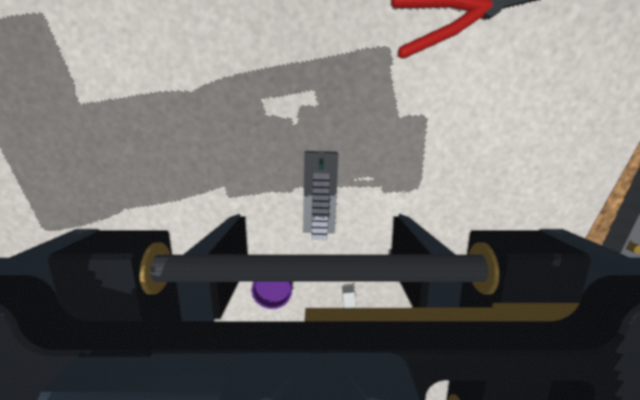

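>>> carry_out(motion=[[[0,0,0],1.7,100],[[0,0,40],1.7,100],[[0,0,70],1.7,100],[[0,0,94],1.7,100],[[0,0,94],1.7,100],[[0,0,94],1.7,100]], squeeze=35)

```text
time: 6.93
tool_pos: [0.4701, 0.2913, 0.045]
eef_rot: [[-0.256, 0.967, -0.001], [0.967, 0.256, -0.001], [-0.001, -0.001, -1.0]]
force: [0.2, -0.5, 0.7]
gripper_width: 0.0912
```

>>> carry_out(motion=[[[0,0,0],0,0],[[0,0,0],0,0],[[0,0,0],0,0],[[0,0,0],0,0],[[0,0,0],0,0],[[0,0,0],0,0],[[0,0,0],0,0],[[0,0,0],0,0],[[0,0,0],0,0],[[0,0,0],0,0]])

```text
time: 7.77
tool_pos: [0.4701, 0.2913, 0.0449]
eef_rot: [[-0.256, 0.967, -0.001], [0.967, 0.256, -0.001], [-0.001, -0.001, -1.0]]
force: [-0.0, 0.1, 0.4]
gripper_width: 0.0272
```

>>> carry_out(motion=[[[0,0,0],0,0],[[0,0,0],0,0],[[0,0,0],0,0],[[0,0,0],0,0],[[0,0,0],0,0],[[0,0,0],0,0]])

```text
time: 8.27
tool_pos: [0.47, 0.2913, 0.0449]
eef_rot: [[-0.256, 0.967, -0.001], [0.967, 0.256, -0.001], [-0.001, -0.002, -1.0]]
force: [-0.7, 0.8, -0.1]
gripper_width: 0.0134
```

>>> carry_out(motion=[[[0,0,-10],0,0],[[0,0,-25],0,0],[[0,0,-50],0,0],[[0,0,-80],0,0],[[0,0,-120],0,0],[[0,0,-160],0,0],[[0,0,-180],0,0],[[0,0,-180],0,0],[[0,0,-180],0,0]])

```text
time: 9.02
tool_pos: [0.4703, 0.2916, 0.2263]
eef_rot: [[-0.256, 0.967, 0.001], [0.967, 0.256, -0.0], [-0.0, 0.001, -1.0]]
force: [-0.4, 0.3, -1.4]
gripper_width: 0.0139
```

Run:
```python
from h import *
look('w4'); look('s4','scene'); go((.59,-.36,.25),np.radians(4.3))
```

```text
card_bar 0.77 [317.5 249.6] [0.4886 0.2125 0.063 ]
cup_medium_floor 0.67 [395.6 227.6] [0.5954 0.2484 0.004 ]
cup_small_floor 0.73 [205.8 304.8] [0.3511 0.052  0.004 ]
card_bar 0.76 [425.3  94.7] [0.2144 0.6177 0.063 ]
clip_seat 0.61 [227.1 335.8] [ 0.5967 -0.2776  0.006 ]
cap_large_mid 0.56 [285.8 224.4] [ 0.447 -0.064  0.036]
cap_medium_mid 0.6 [393.7 260.8] [0.6517 0.0613 0.03  ]
cap_small_mid 0.91 [325.  280.5] [ 0.6095 -0.0777  0.025 ]
cup_large_floor 0.57 [206.2 281.1] [ 0.4651 -0.2599  0.004 ]
cup_medium_floor 0.96 [435.2 215.6] [0.5929 0.258  0.004 ]
cup_small_floor 0.81 [367.5 199.5] [0.458 0.164 0.004]
cup_small_floor 0.63 [330.3 211. ] [0.4397 0.0631 0.004 ]
cup_small_floor 0.61 [305.2 193.3] [0.3517 0.0507 0.004 ]
tool [0.4703 0.2915 0.2249] shift [-660.5  -51.2  -24.4] turn 10.54078630760742 tilt [-0.0011 -0.0012 -1.    ] q6 0.27556974867154443 w 0.01359018283231367 F [ 0.5013  0.4668 -0.3676]
```

View pics/w4.png

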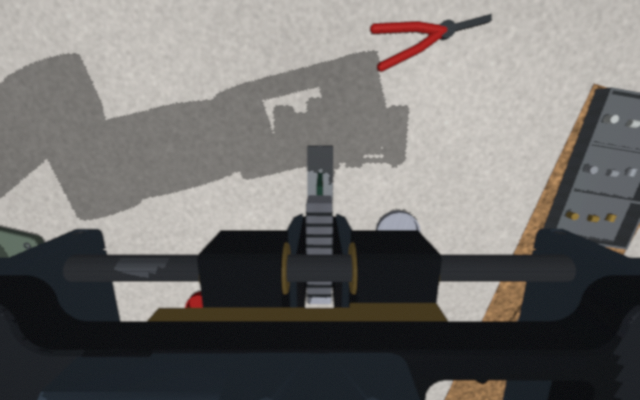

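View pics/s4.png

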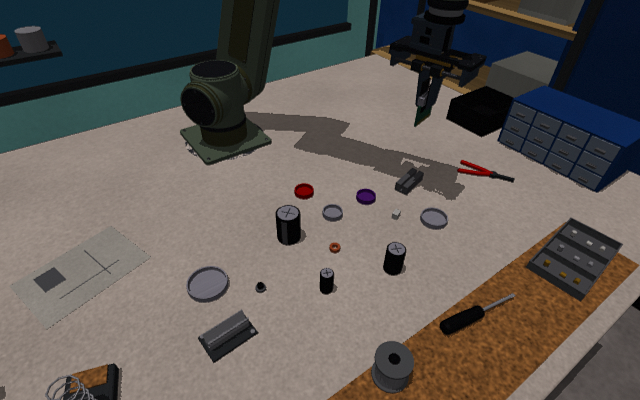

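The card came out cleanly and hangs in the gripper at (425,100) in the scene view. Next I'll carry it toward the clip at a viewing position.

>>> carry_out(motion=[[[-660,-51,-24],10.5,0],[[-660,-51,-24],10.5,0],[[-660,-51,-24],10.5,0],[[-660,-51,-24],10.5,0],[[-660,-51,-24],10.5,0],[[-660,-51,-24],10.5,0],[[-660,-51,-24],10.5,0],[[-660,-51,-24],10.5,0],[[-660,-51,-24],10.5,0],[[-660,-51,-24],10.5,0],[[-660,-51,-24],10.5,0],[[-660,-51,-24],10.5,0]])

```text
time: 10.92
tool_pos: [0.5607, -0.202, 0.2438]
eef_rot: [[-0.075, 0.997, -0.001], [0.997, 0.075, -0.001], [-0.001, -0.001, -1.0]]
force: [1.7, 0.9, -1.1]
gripper_width: 0.0139
```

Run:
```python
from h import *
go((.59,-.36,.25),np.radians(4.3))
```

```text
tool [ 0.5607 -0.202   0.2438] shift [-159.8   17.3   -6. ] turn 0.02357550085236512 tilt [-0.0007 -0.0012 -1.    ] q6 -0.4394957219977109 w 0.013902253883434872 F [ 1.6968  0.9393 -1.143 ]
```

>>> carry_out(motion=[[[-160,17,-6],0,0],[[-160,17,-6],0,0],[[-160,17,-6],0,0],[[-160,17,-6],0,0],[[-160,17,-6],0,0],[[-160,17,-6],0,0],[[-160,17,-6],0,0],[[-160,17,-6],0,0]])

```text
time: 11.58
tool_pos: [0.5896, -0.359, 0.2501]
eef_rot: [[-0.076, 0.997, -0.001], [0.997, 0.076, -0.001], [-0.001, -0.001, -1.0]]
force: [0.2, -0.3, -1.0]
gripper_width: 0.014
```

Run:
```python
from h import *
go((.59,-.36,.25),np.radians(4.3)); look('w5'); i=cv2.imread('pics/w5.png')[40:200,220:420]; cv2.imwrite('pics/w5z.png',cv2.resize(i,None,fx=4,fy=4,interpolation=cv2.INTER_CUBIC))
```

```text
tool [ 0.5896 -0.359   0.2501] shift [-1.   0.3  0.1] turn 0.08362366744662128 tilt [-0.0009 -0.0006 -1.    ] q6 -0.6394921551734949 w 0.01397580090452498 F [ 0.1533 -0.324  -0.966 ]
card_bar 0.62 [318.8 248.5] [ 0.5953 -0.4495  0.063 ]
clip_seat 0.63 [331.6 114.2] [ 0.5995 -0.2743  0.006 ]
cup_large_floor 0.9 [240.   93.8] [ 0.473  -0.2573  0.004 ]
```

View pics/w5.png

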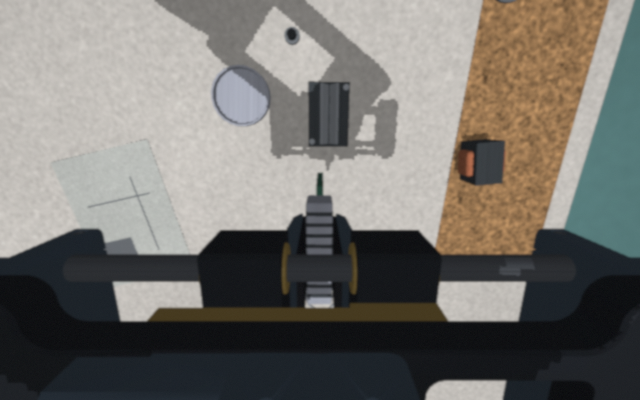

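View pics/w5z.png

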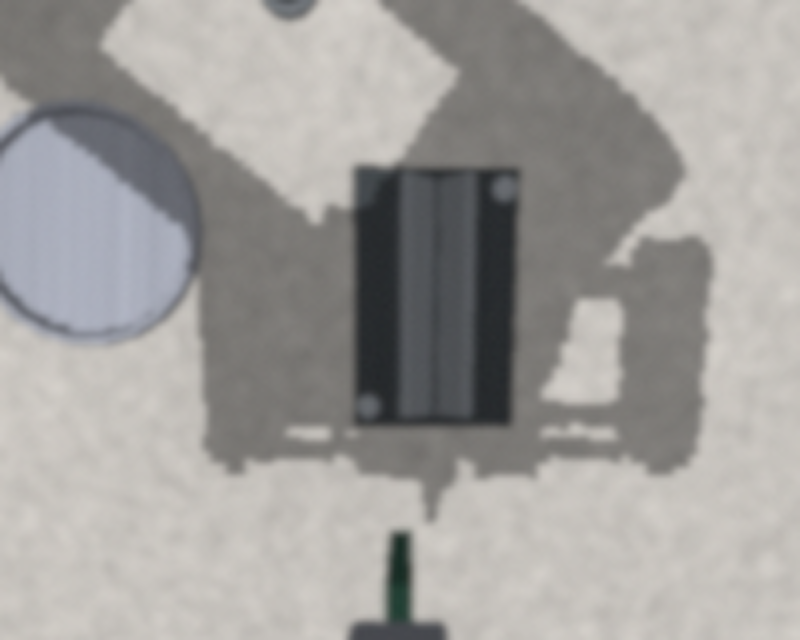

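Run:
```python
from h import *
c=robot.capture('wrist')
q=lambda l:[(220+(x+.5)/4-.5,40+(y+.5)/4-.5) for x,y in l]
print('base');quad(c,q([(355,168),(520,168),(511,426),(354,426)]),.006)
print('lips');quad(c,q([(398,170),(476,170),(474,418),(398,418)]),.033)
print('throat');quad(c,q([(437,172),(435,418)]),.023)
# held bar end (top face z = TCP+.018+.009) and card corner
s=robot.state(); z=s['tool_pos'][2]+.0181+.009
print('bar far end top');quad(c,[(307,197.5),(331.5,197.5)],z)
print('card far top corner (z -.018 below bar top)')
quad(c,q([(389,532),(411,532)]),s['tool_pos'][2]+.0181-.057)
quad(c,q([(389,532),(411,532)]),s['tool_pos'][2]+.0181-.009)
```

```text
base
[[ 565.0967 -236.0933]
 [ 620.214  -231.9084]
 [ 625.7993 -316.9684]
 [ 570.4102 -321.1811]] ctr [ 0.5954 -0.2765  0.006 ]
edge 55.27594086156683 ang 4.341905365178143
edge 85.2431037525958 ang -86.24317189393541
edge 55.54906443498894 ang -175.65066016961114
edge 85.25353736639055 ang 93.5733307928289
lips
[[ 579.7751 -239.0894]
 [ 604.1433 -237.2392]
 [ 610.6062 -313.4659]
 [ 585.5839 -315.3689]] ctr [ 0.595  -0.2763  0.033 ]
edge 24.43828342434756 ang 4.341959955476906
edge 76.50016194020048 ang -85.15375977085753
edge 25.094487856239574 ang -175.65090321542908
edge 76.50032667140987 ang 94.3547610937226
throat
[[ 592.2261 -237.4566]
 [ 598.1318 -315.1047]] ctr [ 0.5952 -0.2763  0.023 ]
edge 77.87239679451866 ang -85.6506087712615
edge 77.87239679451866 ang 94.34939122873851
bar far end top
[[ 580.1818 -325.9173]
 [ 592.6928 -324.9643]] ctr [ 0.5864 -0.3254  0.2772]
edge 12.547153159646394 ang 4.3558867166562285
edge 12.547153159646394 ang -175.64411328334378
card far top corner (z -.018 below bar top)
[[ 584.5864 -323.7306]
 [ 588.5979 -323.4253]] ctr [ 0.5866 -0.3236  0.2112]
edge 4.023109805463661 ang 4.352641965337184
edge 4.023109805463661 ang -175.64735803466283
[[ 584.3589 -315.7142]
 [ 587.4503 -315.4789]] ctr [ 0.5859 -0.3156  0.2592]
edge 3.1003198158982697 ang 4.352641965338424
edge 3.1003198158982697 ang -175.64735803466158
```

Run:
```python
from h import *
go((.5953,-.2764,.10),np.radians(4.35))
```

```text
tool [ 0.5897 -0.3601  0.2501] shift [ 83.2  12.  150. ] turn -0.013724068960053194 tilt [-0.0005 -0.0013 -1.    ] q6 -0.6396467368430462 w 0.014061110933951666 F [-0.4012  0.2138 -0.3194]
```

>>> carry_out(motion=[[[40,6,20],0,0],[[83,12,30],0,0],[[83,12,30],0,0],[[83,12,60],0,0],[[83,12,100],0,0],[[83,12,130],0,0],[[83,12,150],0,0],[[83,12,150],0,0],[[83,12,150],0,0],[[83,12,150],0,0]])

```text
time: 12.92
tool_pos: [0.5966, -0.2773, 0.1018]
eef_rot: [[-0.076, 0.997, 0.002], [0.997, 0.076, -0.003], [-0.003, 0.002, -1.0]]
force: [1.0, 0.6, -0.7]
gripper_width: 0.0135
```

Run:
```python
from h import *
go((.5953,-.2764,.0449),np.radians(4.35)); c=cap('scene','s6'); i=cv2.imread('pics/s6.png')[250:370,150:310]; cv2.imwrite('pics/s6z.png',cv2.resize(i,None,fx=5,fy=5,interpolation=cv2.INTER_CUBIC))
```

```text
tool [ 0.5966 -0.2773  0.1018] shift [ 1.2 -1.3 56.9] turn -0.013944754559776267 tilt [ 0.0025 -0.0028 -1.    ] q6 -0.5268238252476249 w 0.013483507339061855 F [ 0.9872  0.6374 -0.701 ]
```

View pics/s6z.png

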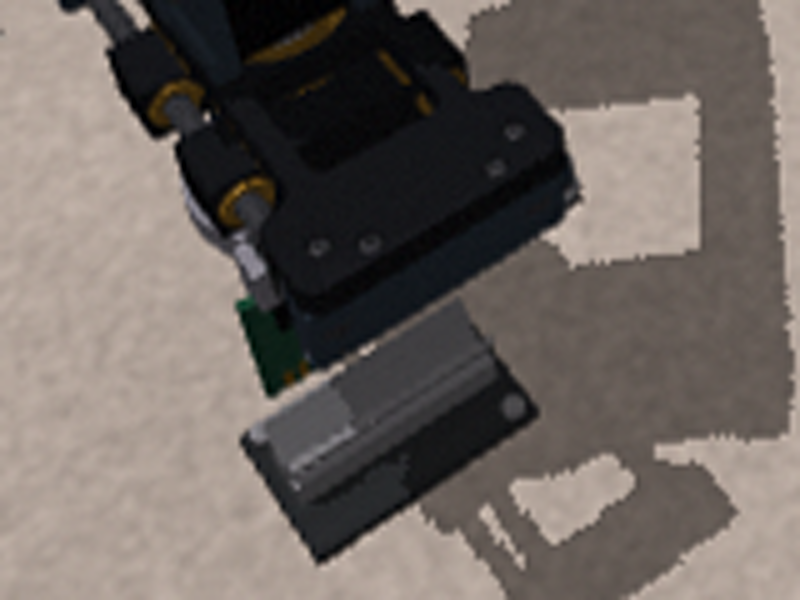

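The card hangs above the clip and lines up with the jaws. Pressing it down now.

>>> carry_out(motion=[[[1,-1,5],0,0],[[1,-1,15],0,0],[[1,-1,25],0,0],[[1,-1,32],0,0],[[1,-1,38],0,0],[[1,-1,42],0,0],[[1,-1,46],0,0],[[1,-1,46],0,0]])

```text
time: 13.63
tool_pos: [0.5961, -0.2766, 0.0564]
eef_rot: [[-0.075, 0.997, 0.004], [0.997, 0.075, -0.003], [-0.003, 0.003, -1.0]]
force: [-0.8, 0.6, -0.2]
gripper_width: 0.0135
```

Run:
```python
from h import *
go((.5953,-.2764,.0449),np.radians(4.35))
```

```text
tool [ 0.5961 -0.2766  0.0564] shift [ 0.3 -0.8 11.5] turn -0.02628828051478561 tilt [ 0.0037 -0.0031 -1.    ] q6 -0.5261063394754357 w 0.013531194878135994 F [-0.8379  0.6147 -0.2203]
```

>>> carry_out(motion=[[[0,-1,3],0,0],[[0,-1,6],0,0],[[0,-1,9],0,0],[[0,-1,9],0,0],[[0,-1,9],0,0]])

```text
time: 14.05
tool_pos: [0.5951, -0.2768, 0.0468]
eef_rot: [[-0.075, 0.997, 0.003], [0.997, 0.075, -0.003], [-0.003, 0.003, -1.0]]
force: [0.1, -0.1, -2.1]
gripper_width: 0.0137
```

>>> carry_out(motion=[[[0,0,2],0,0],[[0,0,4],0,0],[[0,0,5],0,0],[[0,0,5],0,0]])

```text
time: 14.38
tool_pos: [0.5957, -0.277, 0.0447]
eef_rot: [[-0.075, 0.997, 0.005], [0.997, 0.075, -0.004], [-0.004, 0.005, -1.0]]
force: [-3.0, 1.2, 15.4]
gripper_width: 0.0141
```

Run:
```python
from h import *
go((.5953,-.2764,.0449),np.radians(4.35))
for n in('scene','side'):
  c=cap(n,n+'7'); u,v=proj(c,(.5952,-.2764,.05)); u,v=int(u),int(v); i=c['pixels'][v-60:v+60,u-80:u+80]; cv2.imwrite('pics/%s7z.png'%n,cv2.resize(i,None,fx=5,fy=5,interpolation=cv2.INTER_CUBIC))
```

```text
tool [ 0.5957 -0.277   0.0447] shift [ 0.7 -0.3 -0.2] turn -0.033253943086673385 tilt [ 0.0053 -0.0039 -1.    ] q6 -0.5267562038060086 w 0.0140663973453369 F [-3.008   1.238  15.3739]
```

View pics/scene7z.png

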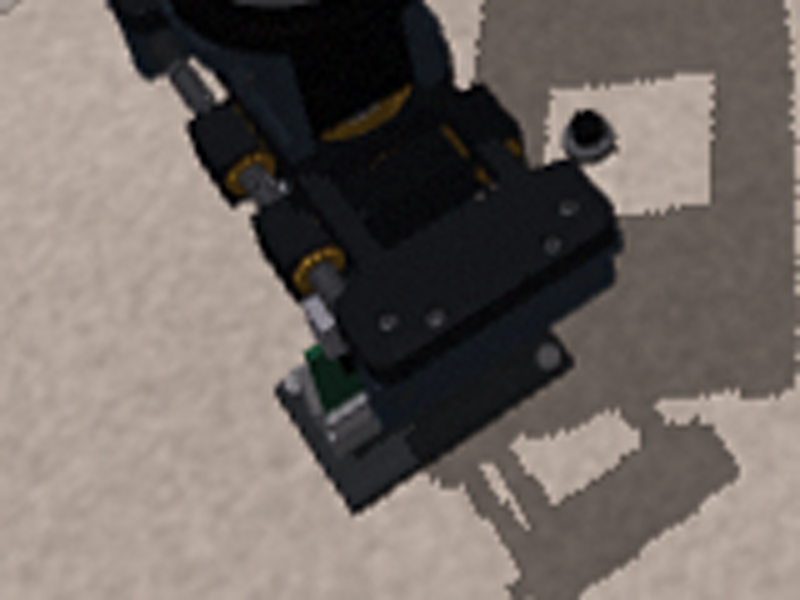

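View pics/side7z.png

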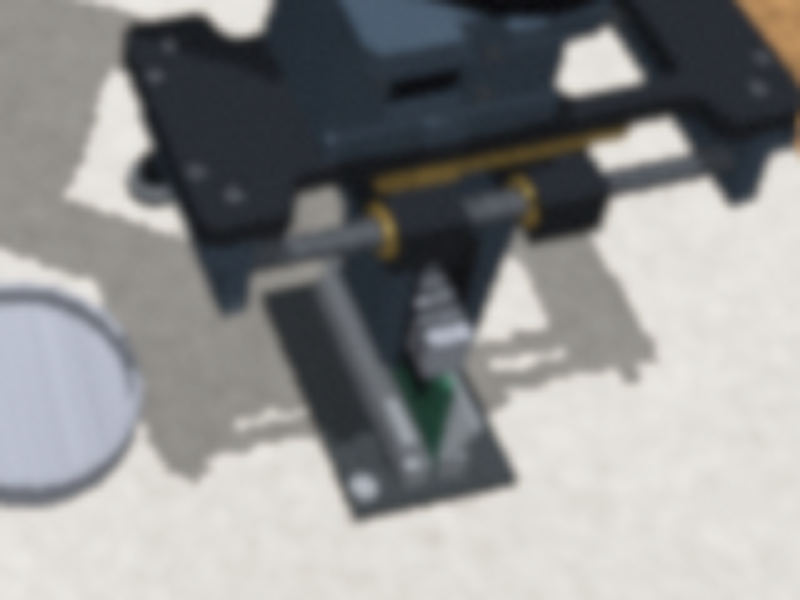

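>>> carry_out(motion=[[[0,0,3],0,0],[[0,0,5],0,0],[[0,0,5],0,0]])

```text
time: 14.73
tool_pos: [0.5961, -0.2771, 0.0446]
eef_rot: [[-0.075, 0.997, 0.008], [0.997, 0.075, -0.005], [-0.005, 0.007, -1.0]]
force: [-6.1, 3.2, 23.8]
gripper_width: 0.0136
```

>>> carry_out(motion=[[[0,0,0],0,0],[[0,0,0],0,0],[[0,0,0],0,50],[[0,0,0],0,50],[[0,0,0],0,50],[[0,0,0],0,50],[[0,0,0],0,50],[[0,0,0],0,50],[[0,0,-20],0,50],[[0,0,-60],0,50],[[0,0,-100],0,50],[[0,0,-140],0,50]])

```text
time: 15.73
tool_pos: [0.5946, -0.2762, 0.1857]
eef_rot: [[-0.075, 0.997, 0.006], [0.997, 0.075, -0.004], [-0.005, 0.006, -1.0]]
force: [1.7, -0.4, -0.2]
gripper_width: 0.0455
```

>>> carry_out(motion=[[[-40,0,-40],0,100],[[-80,0,-60],0,100],[[-80,0,-60],0,100],[[-80,0,-60],0,100],[[-80,0,-60],0,100]])

```text
time: 16.15
tool_pos: [0.6001, -0.3561, 0.2459]
eef_rot: [[-0.074, 0.997, 0.007], [0.997, 0.074, -0.004], [-0.004, 0.006, -1.0]]
force: [-0.8, 0.2, -0.6]
gripper_width: 0.076
```

Run:
```python
from h import *
go((.46,-.15,.25),np.radians(4.35)); look('w8'); c=cap('side','side8'); u,v=proj(c,(.5952,-.2764,.05)); u,v=int(u),int(v); i=c['pixels'][v-60:v+60,u-80:u+80]; cv2.imwrite('pics/side8z.png',cv2.resize(i,None,fx=5,fy=5,interpolation=cv2.INTER_CUBIC))
```

```text
tool [ 0.6001 -0.3561  0.2459] shift [ 215.9 -124.5   -5.8] turn -0.11573907256003096 tilt [ 0.0066 -0.0035 -1.    ] q6 -0.6262473590423597 w 0.07601884456798305 F [-0.8361  0.2038 -0.5838]
card_bar 0.84 [321.  113.3] [ 0.5967 -0.2739  0.063 ]
clip_seat 0.58 [321.  112.7] [ 0.5972 -0.2714  0.006 ]
cup_large_floor 0.95 [231.7  97.3] [ 0.4758 -0.2605  0.004 ]
```

View pics/w8.png

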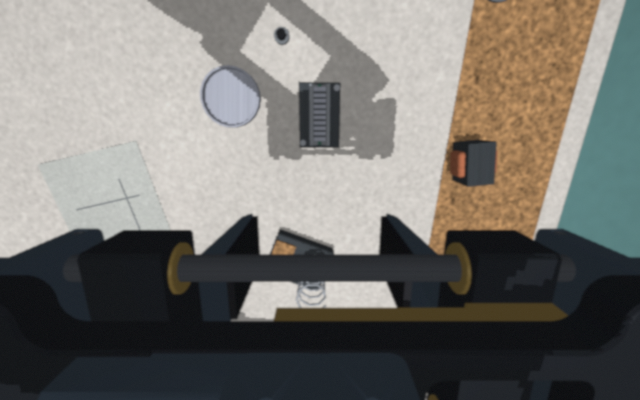

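View pics/side8z.png

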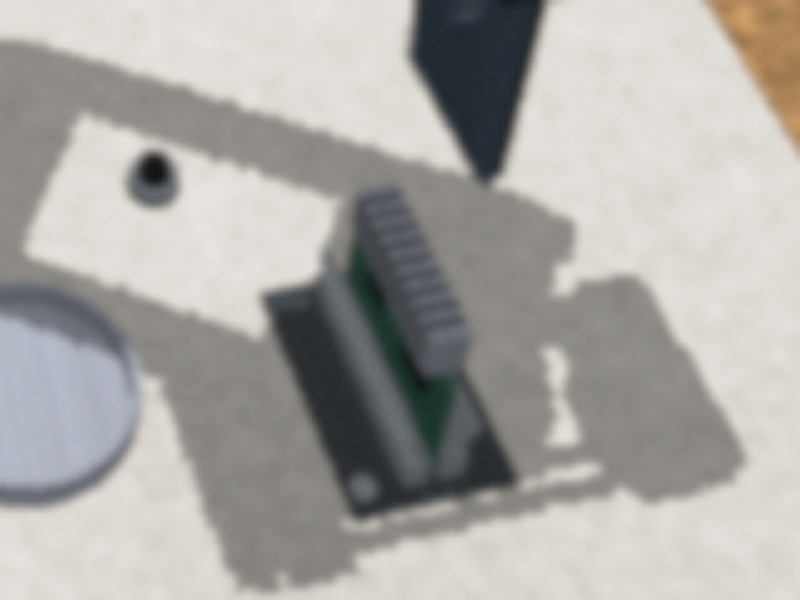

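The card stands upright and centred in the clip (around (320,113) in the wrist view). Next I'll measure the cup circle by segmentation.

```bash
cat >> h.py <<'E'
def cup(c,uv,D,z,thr=None,show=None,rad=45):
    """segment bluish-grey disc near uv, project contour to plane z, fit circle"""
    im=c['pixels'].astype(int); b=(im[...,0]-im[...,2]); m=(b>2).astype(np.uint8)*255
    y,x=np.mgrid[:400,:640]; m[np.hypot(x-uv[0],y-uv[1])>rad]=0
    m=cv2.morphologyEx(m,cv2.MORPH_CLOSE,np.ones((5,5),np.uint8)); m=cv2.morphologyEx(m,cv2.MORPH_OPEN,np.ones((3,3),np.uint8))
    cs,_=cv2.findContours(m,cv2.RETR_EXTERNAL,cv2.CHAIN_APPROX_NONE); k=max(cs,key=cv2.contourArea)
    k=cv2.convexHull(k)
    P=np.array([atz(c,p[0],z)[:2] for p in k])
    (cx,cy),r=cv2.minEnclosingCircle((P*1000).astype(np.float32))
    A=np.c_[2*P,np.ones(len(P))]; s=np.linalg.lstsq(A,(P**2).sum(1),rcond=None)[0]
    R=np.sqrt(s[2]+s[0]**2+s[1]**2)
    print('circle fit ctr',s[:2],'D',2000*R,'want',D,'enclosing',cx/1000,cy/1000,2*r)
    if show: v=c['pixels'].copy(); cv2.drawContours(v,[k],-1,(0,0,255),1); cv2.imwrite('pics/'+show+'.png',v[max(0,int(uv[1])-60):int(uv[1])+60,max(0,int(uv[0])-60):int(uv[0])+60].repeat(4,0).repeat(4,1))
E
python3 - <<'E'
from h import *
c=robot.capture('wrist'); cup(c,(231,97),78,.014,show='cupL')
go((.36,-.13,.28),np.radians(-71.6))
E
```

```text
circle fit ctr [ 0.4759 -0.2607] D 77.67851004136259 want 78 enclosing 0.4759821472167969 -0.2604189758300781 78.5738296508789
tool [ 0.6003 -0.3554  0.246 ] shift [ 242.8 -222.4  -36.4] turn 75.93772936070299 tilt [ 0.0062 -0.004  -1.    ] q6 -0.6266500226080833 w 0.0913034894574986 F [ 0.1244 -0.8143  0.9013]
```

View pics/cupL.png

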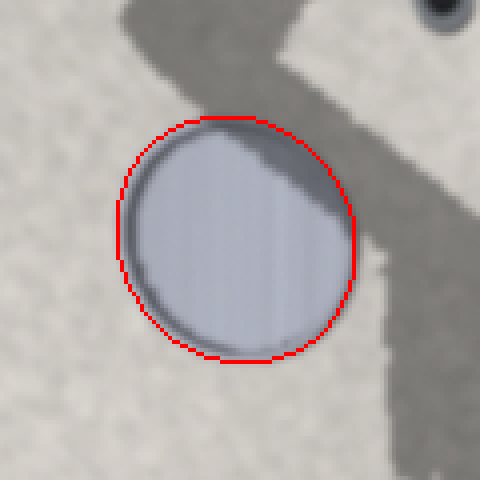

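>>> carry_out(motion=[[[215,-125,-10],0,100],[[215,-125,-10],0,100],[[215,-125,-10],0,100],[[215,-125,-10],0,100],[[215,-125,-10],0,100],[[215,-125,-10],0,100],[[215,-125,-10],0,100],[[215,-125,-10],0,100],[[215,-125,-10],0,100],[[215,-125,-10],0,100]], squeeze=30)

```text
time: 17.53
tool_pos: [0.4603, -0.1513, 0.2544]
eef_rot: [[-0.075, 0.997, 0.007], [0.997, 0.075, -0.005], [-0.005, 0.007, -1.0]]
force: [-0.2, -0.8, -0.2]
gripper_width: 0.0915
```

Run:
```python
from h import *
go((.451,-.063,.1),np.radians(4.35)); c=look('w9');
```

```text
tool [ 0.4603 -0.1513  0.2544] shift [ 89.6  -3.7 154. ] turn -0.04561952877013124 tilt [ 0.007  -0.0046 -1.    ] q6 -0.41455529059706303 w 0.09148676609790317 F [-0.2427 -0.8303 -0.1885]
card_bar 0.42 [324.9 240.5] [ 0.4749 -0.2325  0.063 ]
clip_seat 0.8 [395.7 252.7] [ 0.5917 -0.2693  0.006 ]
cap_medium_mid 0.97 [489.1  12.2] [0.6511 0.064  0.03  ]
cap_small_mid 0.58 [436.4 131.9] [ 0.6148 -0.0803  0.025 ]
cup_large_floor 0.65 [319.8 238.4] [ 0.4702 -0.2545  0.004 ]
cup_small_floor 0.68 [323.2  11. ] [0.4508 0.0583 0.004 ]
cup_small_floor 0.68 [241.4  10.7] [0.3463 0.0505 0.004 ]
```

View pics/w9.png

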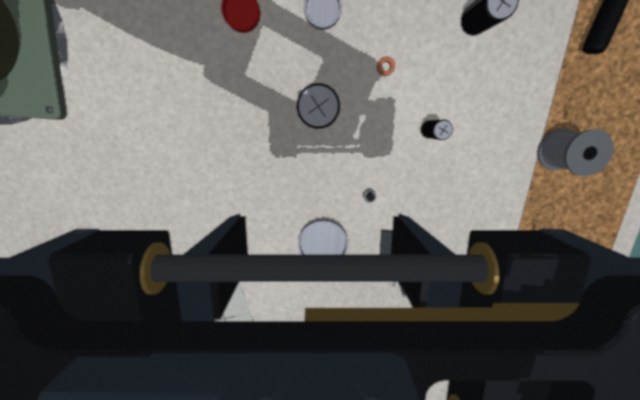

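Run:
```python
from h import *
c=robot.capture('wrist'); i=c['pixels'][75:135,280:360]; cv2.imwrite('pics/capL.png',cv2.resize(i,None,fx=8,fy=8,interpolation=cv2.INTER_CUBIC))
cup(c,(319,105),52,.072,rad=28,show='capLs'); print(atz(c,(318.5,105),.072))
cup(c,(323,11),48,.014,rad=30,show='cupS')
```

```text
circle fit ctr [ 0.4525 -0.0613] D 47.31787782768336 want 52 enclosing 0.45231158447265624 -0.061177684783935544 47.94802474975586
[ 0.4522 -0.0596  0.072 ]
circle fit ctr [0.4493 0.059 ] D 47.219163737756084 want 48 enclosing 0.449196044921875 0.058871707916259765 48.155250549316406
```

View pics/capL.png

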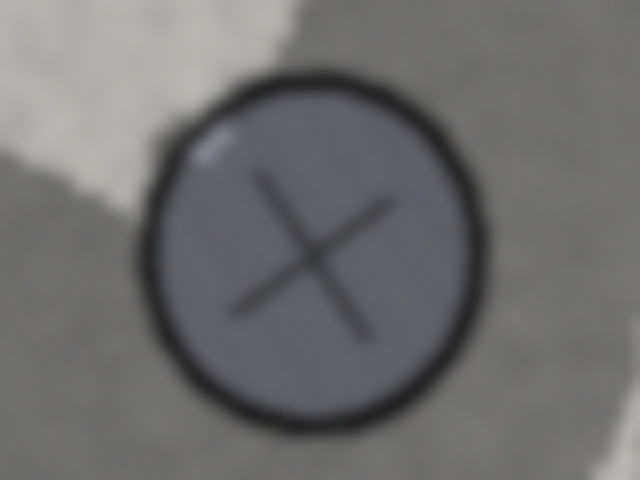

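View pics/capLs.png

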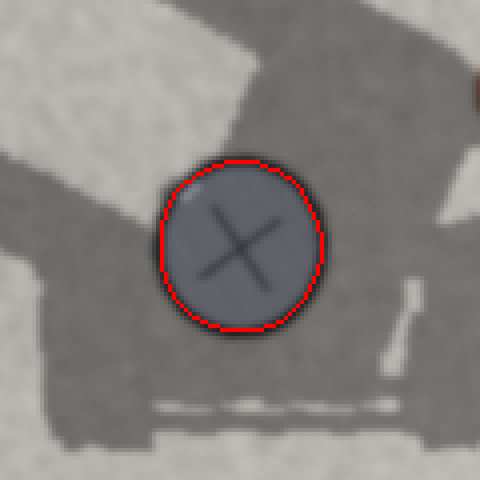

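Run:
```python
from h import *
go((.4525,-.0613,.024),np.radians(4.35))
```

```text
tool [ 0.4594 -0.1506  0.2542] shift [ 90.6  -1.5 229.8] turn -0.025726342532425582 tilt [ 0.006  -0.0039 -1.    ] q6 -0.41431685710595173 w 0.09099349987733685 F [-0.0298  0.3622 -0.6642]
```

>>> carry_out(motion=[[[40,-1,40],0,100],[[80,-1,60],0,100],[[90,-1,80],0,100],[[91,-1,110],0,100],[[91,-1,145],0,100],[[91,-1,180],0,100],[[91,-1,205],0,100],[[91,-1,225],0,100],[[91,-1,230],0,100],[[91,-1,230],0,100],[[91,-1,230],0,100]])

```text
time: 18.95
tool_pos: [0.4537, -0.061, 0.0245]
eef_rot: [[-0.075, 0.997, 0.007], [0.997, 0.075, -0.004], [-0.005, 0.007, -1.0]]
force: [-0.1, -0.6, 0.9]
gripper_width: 0.0914
```

>>> carry_out(motion=[[[0,0,0],0,50],[[0,0,0],0,45],[[0,0,0],0,40],[[0,0,0],0,40],[[0,0,0],0,40],[[0,0,0],0,40],[[0,0,0],0,40],[[0,0,0],0,40],[[0,0,0],0,40]])

```text
time: 19.7
tool_pos: [0.4538, -0.061, 0.0247]
eef_rot: [[-0.075, 0.997, 0.007], [0.997, 0.075, -0.004], [-0.005, 0.007, -1.0]]
force: [-1.3, 0.4, 3.7]
gripper_width: 0.0512
```

>>> carry_out(motion=[[[0,0,0],0,0],[[0,0,0],0,0],[[0,0,0],0,0],[[0,0,-10],0,0],[[0,0,-30],0,0],[[0,0,-60],0,0],[[0,0,-90],0,0],[[0,0,-90],0,0],[[0,0,-90],0,0]])

```text
time: 20.45
tool_pos: [0.4539, -0.0607, 0.1156]
eef_rot: [[-0.075, 0.997, 0.01], [0.997, 0.075, -0.005], [-0.005, 0.01, -1.0]]
force: [0.0, 0.2, -1.7]
gripper_width: 0.0516
```

Run:
```python
from h import *
go((.4759,-.2607,.115)); cap('wrist','w10');cap('side','s10')
```

```text
tool [ 0.4539 -0.0607  0.1156] shift [-201.1    6.8    1.7] turn None tilt [ 0.0103 -0.0046 -0.9999] q6 -0.2291822157157748 w 0.05161200569002875 F [ 0.0216  0.1545 -1.6847]
```

View pics/s10.png

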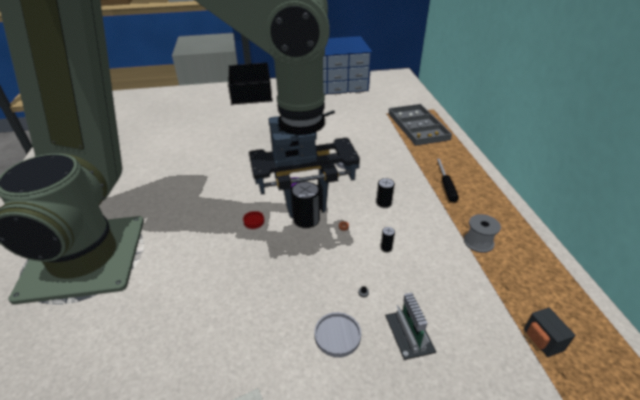

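View pics/w10.png

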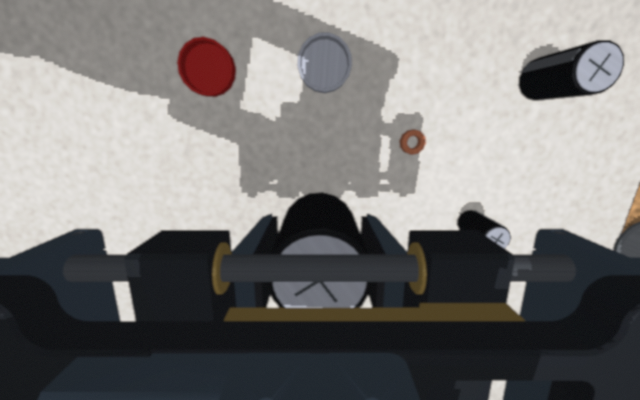

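>>> carry_out(motion=[[[-40,2,0],0,0],[[-80,3,0],0,0],[[-120,4,0],0,0],[[-160,6,0],0,0],[[-190,7,0],0,0],[[-201,7,0],0,0],[[-201,7,0],0,0],[[-201,7,0],0,0],[[-201,7,0],0,0]])

```text
time: 21.3
tool_pos: [0.4731, -0.2586, 0.1132]
eef_rot: [[-0.076, 0.997, 0.002], [0.997, 0.076, -0.002], [-0.002, 0.002, -1.0]]
force: [-0.8, -0.6, -1.0]
gripper_width: 0.0514
```

Run:
```python
from h import *
go((.4759,-.2607,.030)); c=cap('wrist','w11');cap('side','s11')
```

```text
tool [ 0.4731 -0.2586  0.1132] shift [-2.2  2.5 83.2] turn None tilt [ 0.002  -0.0015 -1.    ] q6 -0.5972047562673232 w 0.05135322094217593 F [-0.7627 -0.6455 -1.017 ]
```

View pics/w11.png

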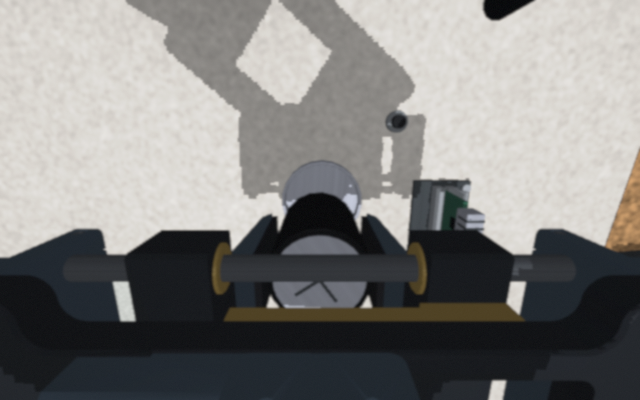

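>>> carry_out(motion=[[[-2,2,10],0,0],[[-2,2,35],0,0],[[-2,2,55],0,0],[[-2,2,65],0,0],[[-2,2,65],0,0],[[-2,2,65],0,0]])

```text
time: 21.9
tool_pos: [0.4761, -0.2602, 0.0487]
eef_rot: [[-0.078, 0.997, 0.003], [0.997, 0.078, -0.002], [-0.002, 0.003, -1.0]]
force: [-0.1, -0.5, -2.1]
gripper_width: 0.0517
```

Run:
```python
from h import *
go((.4759,-.2607,.0287)); c=cap('wrist','w12')
```

```text
tool [ 0.4761 -0.2602  0.0487] shift [-0.5 -0.2 20. ] turn None tilt [ 0.0027 -0.0022 -1.    ] q6 -0.5982618871130542 w 0.05165836112706934 F [-0.1421 -0.4999 -2.1185]
```

View pics/w12.png

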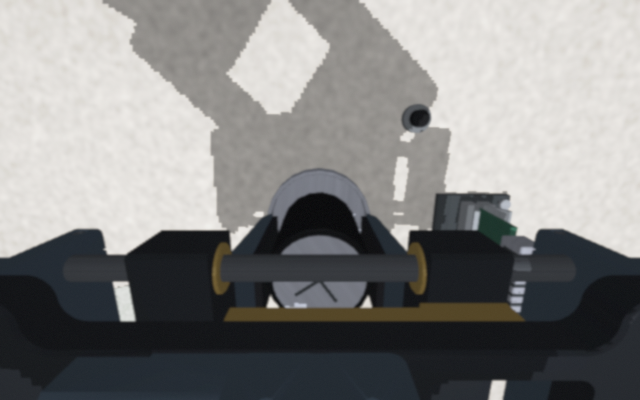

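>>> carry_out(motion=[[[0,0,8],0,0],[[0,0,14],0,0],[[0,0,18],0,0],[[0,0,20],0,0],[[0,0,20],0,0],[[0,0,20],0,0]])

```text
time: 22.45
tool_pos: [0.4768, -0.2608, 0.0294]
eef_rot: [[-0.077, 0.997, 0.004], [0.997, 0.077, -0.003], [-0.004, 0.004, -1.0]]
force: [0.5, -0.1, -1.5]
gripper_width: 0.0518
```

>>> carry_out(motion=[[[0,-1,1],0,0],[[0,-1,2],0,0],[[0,-1,3],0,0],[[0,-1,3],0,0]])

```text
time: 22.78
tool_pos: [0.4762, -0.2611, 0.0287]
eef_rot: [[-0.077, 0.997, 0.006], [0.997, 0.077, -0.004], [-0.004, 0.006, -1.0]]
force: [-3.5, 2.4, 14.0]
gripper_width: 0.0516
```

Contact at the expected height (14 N), so I'll release it gently.

>>> carry_out(motion=[[[0,0,0],0,0],[[0,0,0],0,65],[[0,0,0],0,75],[[0,0,0],0,90],[[0,0,0],0,100],[[0,0,0],0,100],[[0,0,0],0,100],[[0,0,0],0,100],[[0,0,0],0,100]])

```text
time: 23.53
tool_pos: [0.4762, -0.2611, 0.0286]
eef_rot: [[-0.077, 0.997, 0.006], [0.997, 0.077, -0.004], [-0.004, 0.006, -1.0]]
force: [0.5, 0.3, 0.7]
gripper_width: 0.0912
```

>>> carry_out(motion=[[[0,0,-20],0,100],[[0,0,-60],0,100],[[0,0,-100],0,100],[[0,0,-140],0,100],[[0,0,-180],0,100],[[0,0,-210],0,100],[[-80,0,-210],0,100],[[-80,0,-210],0,100],[[-80,0,-210],0,100],[[-80,0,-210],0,100]])

```text
time: 24.37
tool_pos: [0.4809, -0.3412, 0.2383]
eef_rot: [[-0.075, 0.997, 0.005], [0.997, 0.075, -0.003], [-0.004, 0.005, -1.0]]
force: [0.1, 0.6, -0.2]
gripper_width: 0.091
```

Run:
```python
from h import *
c=look('w13');cap('side','s13'); go((.655,-.03,.25))
```

```text
card_bar 0.85 [421.5 137.7] [ 0.5967 -0.2777  0.063 ]
clip_seat 0.83 [406.9 133.1] [ 0.5962 -0.2745  0.006 ]
tool [ 0.4813 -0.3395  0.2391] shift [295.  197.4 -11.1] turn None tilt [ 0.0059 -0.004  -1.    ] q6 -0.7123023868391288 w 0.09126500429995936 F [0.6352 0.148  0.1153]
```

View pics/w13.png

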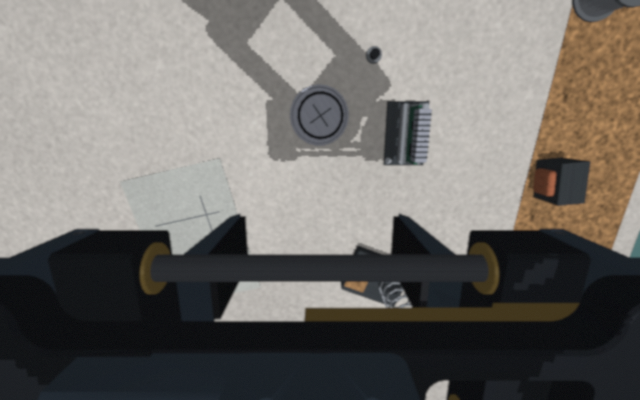

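View pics/s13.png

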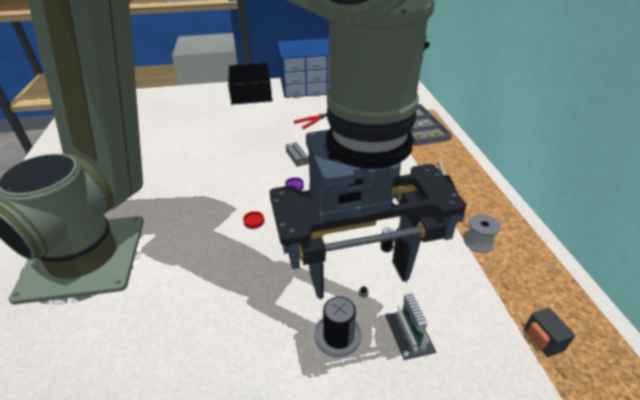

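The large cap stands concentric in its cup at (320,115), and the card is undisturbed at (407,133). Next is the medium cap.

>>> carry_out(motion=[[[295,197,-10],0,100],[[295,197,-10],0,100],[[295,197,-10],0,100],[[295,197,-10],0,100],[[295,197,-10],0,100],[[295,197,-10],0,100],[[295,197,-10],0,100],[[295,197,-10],0,100],[[295,197,-10],0,100],[[295,197,-10],0,100],[[295,197,-10],0,100],[[295,197,-10],0,100]])

```text
time: 25.87
tool_pos: [0.6541, -0.0304, 0.2487]
eef_rot: [[-0.078, 0.997, 0.005], [0.997, 0.078, -0.005], [-0.005, 0.005, -1.0]]
force: [-0.5, -0.0, 0.4]
gripper_width: 0.0911
```

Run:
```python
from h import *
c=look('w14'); r=robot.landmark_of('cap_medium_mid','wrist')
i=c['pixels'][60:160,250:390]; cv2.imwrite('pics/capM.png',cv2.resize(i,None,fx=5,fy=5,interpolation=cv2.INTER_CUBIC))
go((.65,.063,.0239))
```

```text
clip_seat 0.75 [272.  312.3] [ 0.5952 -0.267   0.006 ]
cap_medium_mid 0.57 [319.3 104. ] [0.6474 0.0638 0.03  ]
cap_small_mid 0.82 [287.1 205.6] [ 0.6126 -0.0762  0.025 ]
cup_small_floor 0.89 [96.8 98.3] [0.3464 0.049  0.004 ]
cup_small_floor 0.63 [172.6  95.8] [0.4487 0.0602 0.004 ]
cup_small_floor 0.63 [168.7   8. ] [0.4492 0.1651 0.004 ]
tool [ 0.6545 -0.0304  0.2489] shift [ 94.4   1.5 224.6] turn None tilt [ 0.006 -0.004 -1.   ] q6 -0.13903880383101833 w 0.0909974162396379 F [ 1.3309 -1.2565 -0.3022]
```

View pics/w14.png

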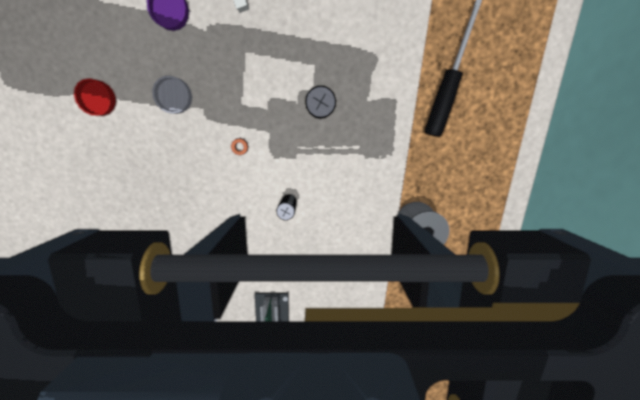

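View pics/capM.png

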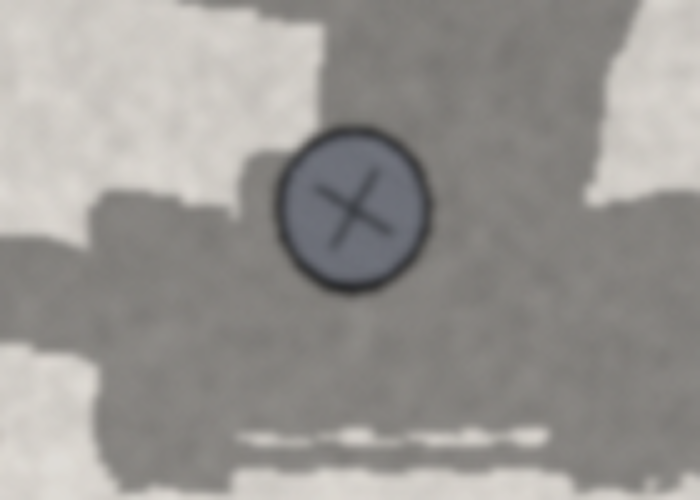

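Run:
```python
from h import *
c=robot.capture('wrist'); p=atz(c,(320.7,101.6),.06); print(p, 'small',atz(c,(286,211),.05))
cup(c,(320.5,101.6),38,.06,rad=20); go((p[0],p[1],.022),np.radians(4.35))
```

```text
[0.6493 0.0651 0.06  ] small [ 0.6142 -0.0762  0.05  ]
circle fit ctr [0.6482 0.0648] D 34.52418144431742 want 38 enclosing 0.6481373291015625 0.06476156616210937 34.92305374145508
tool [ 0.6545 -0.0302  0.2489] shift [ 96.4   1.  226.5] turn 0.11169129223669234 tilt [ 0.006 -0.004 -1.   ] q6 -0.1390818384255921 w 0.09108439457508954 F [-0.224   0.1618  0.519 ]
```

>>> carry_out(motion=[[[40,0,30],0,100],[[80,0,60],0,100],[[96,0,80],0,100],[[96,0,110],0,100],[[96,0,145],0,100],[[96,0,180],0,100],[[96,0,205],0,100],[[96,0,222],0,100],[[96,0,226],0,100],[[96,0,226],0,100],[[96,0,226],0,100]])

```text
time: 27.33
tool_pos: [0.6493, 0.0646, 0.0235]
eef_rot: [[-0.078, 0.997, 0.008], [0.997, 0.078, -0.004], [-0.004, 0.008, -1.0]]
force: [-0.7, 0.1, 0.6]
gripper_width: 0.0913
```

>>> carry_out(motion=[[[0,0,0],0,50],[[0,0,0],0,45],[[0,0,0],0,40],[[0,0,0],0,35],[[0,0,0],0,30],[[0,0,0],0,30],[[0,0,0],0,30],[[0,0,0],0,30],[[0,0,0],0,30],[[0,0,0],0,0],[[0,0,0],0,0],[[0,0,0],0,0]])

```text
time: 28.33
tool_pos: [0.6492, 0.0646, 0.0235]
eef_rot: [[-0.078, 0.997, 0.008], [0.997, 0.078, -0.004], [-0.004, 0.007, -1.0]]
force: [-0.4, 0.4, 0.8]
gripper_width: 0.0377
```

>>> carry_out(motion=[[[0,0,0],0,0],[[0,0,-10],0,0],[[0,0,-30],0,0],[[0,0,-60],0,0],[[0,0,-100],0,0],[[0,0,-130],0,0],[[0,0,-130],0,0],[[0,0,-130],0,0]])

```text
time: 29.0
tool_pos: [0.6495, 0.0652, 0.1565]
eef_rot: [[-0.078, 0.997, 0.013], [0.997, 0.078, -0.003], [-0.004, 0.013, -1.0]]
force: [-0.5, 0.5, -0.6]
gripper_width: 0.0376
```

Run:
```python
from h import *
go((.603,.15,.20),np.radians(4.35))
```

```text
tool [0.6495 0.0652 0.1565] shift [ 87.9 -39.2 -44.4] turn 0.10889702829686901 tilt [ 0.0131 -0.0034 -0.9999] q6 0.008803835629966828 w 0.037643852633504414 F [-0.5248  0.4827 -0.6443]
```

>>> carry_out(motion=[[[30,-15,-20],0,0],[[60,-30,-40],0,0],[[88,-39,-44],0,0],[[88,-39,-44],0,0],[[88,-39,-44],0,0],[[88,-39,-44],0,0]])

```text
time: 29.5
tool_pos: [0.6025, 0.1496, 0.198]
eef_rot: [[-0.078, 0.997, 0.01], [0.997, 0.078, -0.005], [-0.006, 0.01, -1.0]]
force: [0.5, -0.4, -1.2]
gripper_width: 0.0376
```

Run:
```python
from h import *
c=look('w15'); u=proj(c,(.5965,.2477,.014)); print(u); cup(c,u,62,.014,rad=45,show='cupM'); go((.5965,.2477,.0275),np.radians(4.35))
```

```text
cap_large_mid 0.47 [320.7 246.3] [0.6115 0.0727 0.036 ]
cap_medium_mid 0.92 [321.  245.7] [0.6121 0.0709 0.03  ]
cap_small_mid 0.34 [318.1 100.7] [0.595  0.2446 0.025 ]
cup_medium_floor 0.62 [317.4 102.2] [0.5943 0.2442 0.004 ]
cup_small_floor 0.77 [201.7 237.6] [0.4522 0.0592 0.004 ]
cup_small_floor 0.76 [122.7 239.1] [0.3466 0.0492 0.004 ]
cup_small_floor 0.67 [198.4 159.4] [0.4509 0.1646 0.004 ]
[319.5479  98.6455]
circle fit ctr [0.5983 0.2441] D 60.872123956908474 want 62 enclosing 0.5982772827148437 0.24402076721191407 61.25920104980469
tool [0.6033 0.1497 0.1994] shift [ 99.   -1.4 171.5] turn 0.07409764111650578 tilt [ 0.0127 -0.0035 -0.9999] q6 0.15295047500149284 w 0.03763632901444727 F [ 0.0302 -0.7071 -0.841 ]
```

View pics/w15.png

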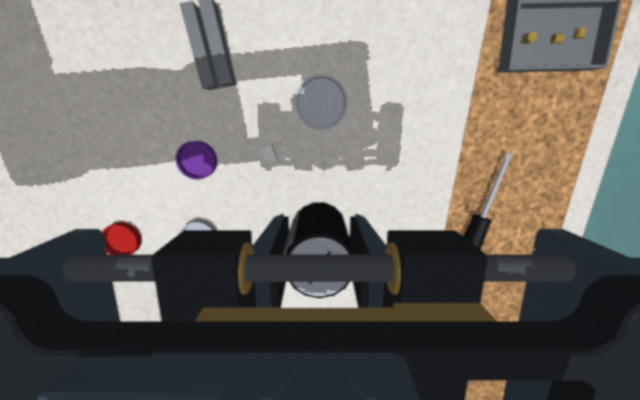

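View pics/cupM.png

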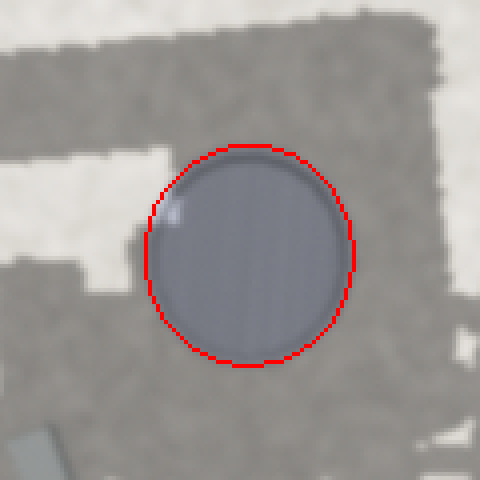

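Run:
```python
from h import *
go((.598,.2448,.07),np.radians(4.35))
```

```text
tool [0.6033 0.1497 0.1994] shift [ 95.8   0.4 129. ] turn 0.07409764111650578 tilt [ 0.0127 -0.0035 -0.9999] q6 0.15295047500149284 w 0.03763632901444727 F [ 0.0302 -0.7071 -0.841 ]
```

>>> carry_out(motion=[[[40,0,20],0,0],[[80,0,40],0,0],[[96,0,70],0,0],[[96,0,100],0,0],[[96,0,120],0,0],[[96,0,129],0,0],[[96,0,129],0,0],[[96,0,129],0,0]])

```text
time: 30.62
tool_pos: [0.5982, 0.2449, 0.0706]
eef_rot: [[-0.077, 0.997, 0.014], [0.997, 0.077, -0.003], [-0.004, 0.013, -1.0]]
force: [0.3, -0.0, -0.4]
gripper_width: 0.0375
```

Run:
```python
from h import *
c=cap('wrist','w16'); go((.598,.2448,.0275),np.radians(4.35))
s=cap('scene','sc16'); u=proj(s,(.598,.2448,.03)); u=u.astype(int); i=s['pixels'][u[1]-50:u[1]+50,u[0]-70:u[0]+70]; cv2.imwrite('pics/sc16z.png',cv2.resize(i,None,fx=5,fy=5,interpolation=cv2.INTER_CUBIC))
```

```text
tool [0.5988 0.245  0.0716] shift [-0.  -1.5 44.1] turn 0.03522551941248895 tilt [ 0.0155 -0.0024 -0.9999] q6 0.3032225813696109 w 0.037289266327300986 F [-0.6054 -0.2749 -0.2973]
```

View pics/w16.png

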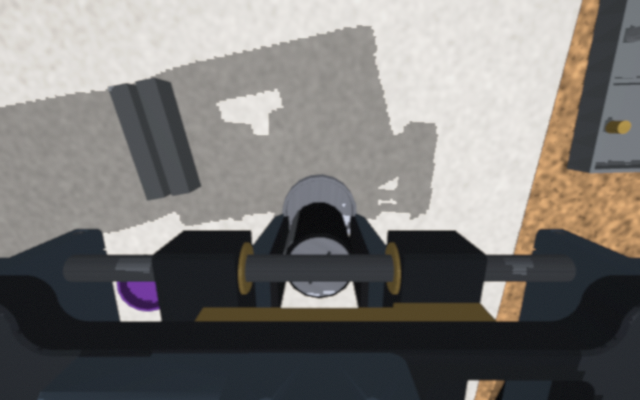

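View pics/sc16z.png

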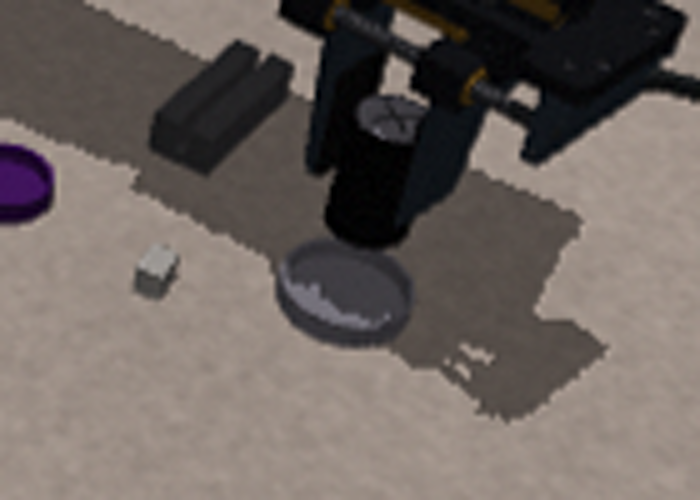

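Run:
```python
from h import *
c=robot.capture('wrist'); p=c['pixels']
cv2.imwrite('pics/w16z.png',cv2.resize(p[160:260,250:390],None,fx=5,fy=5,interpolation=cv2.INTER_CUBIC))
print(atz(c,(319.5,175.5),.014)-np.array([-.077,.997,0])*.031)
s=robot.capture('scene'); u=proj(s,(.598,.2448,.03)).astype(int)
# rim ellipse in zoom: left 275, right 413 top 237 bottom 347
print(atz(s,((344)/5+u[0]-70,(292)/5+u[1]-50),.009))
```

```text
[0.5995 0.2451 0.014 ]
[0.6006 0.2429 0.009 ]
```

View pics/w16z.png

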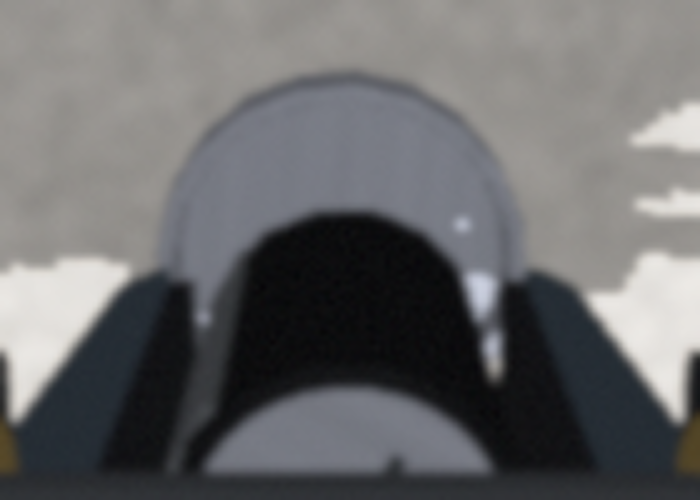

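>>> carry_out(motion=[[[0,-1,10],0,0],[[0,-1,20],0,0],[[0,-1,30],0,0],[[0,-1,38],0,0],[[0,-1,42],0,0],[[0,-1,44],0,0],[[0,-1,45],0,0],[[0,-1,45],0,0]])

```text
time: 31.48
tool_pos: [0.5974, 0.2445, 0.0275]
eef_rot: [[-0.077, 0.997, 0.013], [0.997, 0.077, -0.003], [-0.004, 0.013, -1.0]]
force: [-3.9, -0.8, 6.1]
gripper_width: 0.0374
```

Contact at the expected height. Releasing.

>>> carry_out(motion=[[[0,0,0],0,0],[[0,0,0],0,50],[[0,0,0],0,65],[[0,0,0],0,80],[[0,0,0],0,100],[[0,0,0],0,100],[[0,0,0],0,100],[[0,0,0],0,100],[[0,0,0],0,100]])

```text
time: 32.23
tool_pos: [0.5974, 0.2445, 0.0274]
eef_rot: [[-0.077, 0.997, 0.013], [0.997, 0.077, -0.003], [-0.004, 0.013, -1.0]]
force: [-0.2, 0.5, 0.8]
gripper_width: 0.0876
```

>>> carry_out(motion=[[[0,0,-20],0,100],[[0,0,-60],0,100],[[0,0,-100],0,100],[[0,0,-140],0,100],[[0,0,-180],0,100],[[0,0,-210],0,100],[[-80,0,-220],0,100],[[-80,0,-220],0,100],[[-80,0,-220],0,100],[[-80,0,-220],0,100]])

```text
time: 33.07
tool_pos: [0.6008, 0.1639, 0.2484]
eef_rot: [[-0.073, 0.997, 0.014], [0.997, 0.074, -0.003], [-0.004, 0.014, -1.0]]
force: [-0.0, 0.7, -0.2]
gripper_width: 0.091
```

Run:
```python
from h import *
c=look('w17'); go((.615,-.165,.25),np.radians(4.35))
```

```text
cap_medium_mid 0.74 [317.2 114.7] [0.5948 0.2452 0.03  ]
cup_medium_floor 0.66 [316.3 115.3] [0.5937 0.245  0.004 ]
cup_small_floor 0.76 [212.4 167.1] [0.4501 0.1628 0.004 ]
cup_small_floor 0.74 [146.5 234.2] [0.3486 0.0527 0.004 ]
cup_small_floor 0.63 [213.2 234.1] [0.4492 0.0597 0.004 ]
tool [0.6005 0.1661 0.2474] shift [-331.3  -11.2   -1.3] turn 0.1040405349000774 tilt [ 0.013  -0.0032 -0.9999] q6 0.17858978903102224 w 0.09138443112411808 F [-0.1324  0.2694  0.6202]
```

View pics/w17.png

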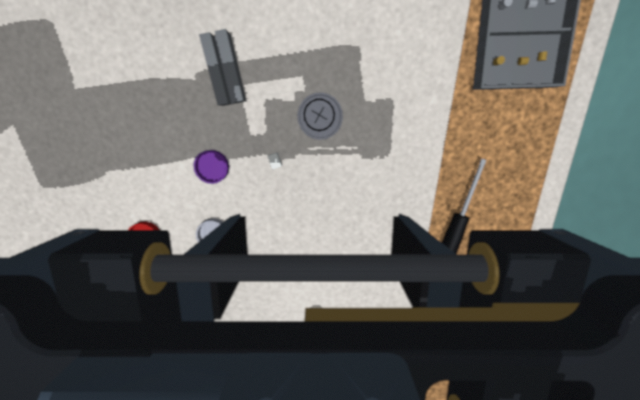

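Medium cap is concentric in its cup at (319,115). Now the small one.

>>> carry_out(motion=[[[-330,-11,0],0,100],[[-330,-11,0],0,100],[[-330,-11,0],0,100],[[-330,-11,0],0,100],[[-330,-11,0],0,100],[[-330,-11,0],0,100],[[-330,-11,0],0,100],[[-330,-11,0],0,100],[[-330,-11,0],0,100],[[-330,-11,0],0,100],[[-330,-11,0],0,100],[[-330,-11,0],0,100]])

```text
time: 34.52
tool_pos: [0.6152, -0.1622, 0.2486]
eef_rot: [[-0.079, 0.997, 0.013], [0.997, 0.079, -0.003], [-0.004, 0.013, -1.0]]
force: [-0.3, 0.3, -0.5]
gripper_width: 0.0913
```

Run:
```python
from h import *
c=look('w18'); u=proj(c,(.613,-.0765,.05)); print(u); x,y=u.astype(int); cv2.imwrite('pics/capS.png',cv2.resize(c['pixels'][y-40:y+40,x-50:x+50],None,fx=6,fy=6,interpolation=cv2.INTER_CUBIC)); cup(c,u,26,.05,rad=18); print(x,y)
```

```text
card_bar 0.79 [295.1 263.2] [ 0.5933 -0.2764  0.063 ]
clip_seat 0.89 [299.5 243.5] [ 0.596  -0.2723  0.006 ]
cap_large_mid 0.63 [217.1 238.3] [ 0.48   -0.2598  0.036 ]
cap_small_mid 0.77 [321.2 113.3] [ 0.6134 -0.0786  0.025 ]
cup_large_floor 0.58 [222.8 227.5] [ 0.4782 -0.2556  0.004 ]
[321.4106 110.8358]
circle fit ctr [ 0.6125 -0.0769] D 23.159875741922285 want 26 enclosing 0.6123577270507813 -0.07690259552001953 23.456459045410156
321 110
```

View pics/capS.png

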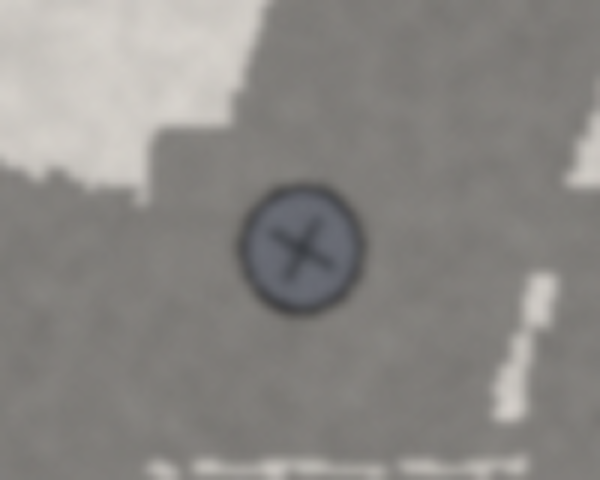

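View pics/w18.png

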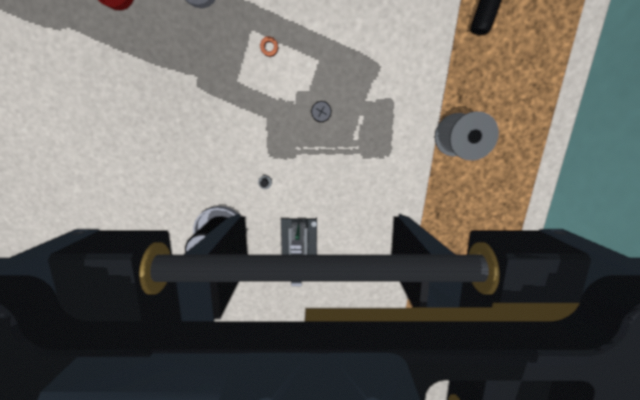

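Run:
```python
from h import *
go((.6128,-.0769,.019),np.radians(4.35))
```

```text
tool [ 0.6151 -0.1634  0.2488] shift [ 87.4   1.5 229.5] turn 0.1309395267469809 tilt [ 0.0131 -0.0033 -0.9999] q6 -0.356188138302324 w 0.09105733223599949 F [ 0.0781 -0.5268 -0.2972]
```

>>> carry_out(motion=[[[40,1,30],0,100],[[80,1,60],0,100],[[87,1,80],0,100],[[87,1,110],0,100],[[87,1,145],0,100],[[87,1,180],0,100],[[87,1,208],0,100],[[87,1,224],0,100],[[87,1,230],0,100],[[87,1,230],0,100],[[87,1,230],0,100]])

```text
time: 35.88
tool_pos: [0.6131, -0.0774, 0.0192]
eef_rot: [[-0.078, 0.997, 0.014], [0.997, 0.078, -0.003], [-0.005, 0.014, -1.0]]
force: [-0.0, 0.0, 0.1]
gripper_width: 0.0916
```

>>> carry_out(motion=[[[0,0,0],0,50],[[0,0,0],0,40],[[0,0,0],0,35],[[0,0,0],0,30],[[0,0,0],0,25],[[0,0,0],0,20],[[0,0,0],0,20],[[0,0,0],0,20],[[0,0,0],0,20],[[0,0,0],0,0],[[0,0,0],0,0],[[0,0,0],0,0]], squeeze=20)

```text
time: 36.88
tool_pos: [0.6131, -0.0774, 0.0191]
eef_rot: [[-0.078, 0.997, 0.014], [0.997, 0.078, -0.003], [-0.005, 0.014, -1.0]]
force: [0.5, -0.7, 0.0]
gripper_width: 0.0256
```

>>> carry_out(motion=[[[0,0,0],0,0],[[0,0,-10],0,0],[[0,0,-30],0,0],[[0,0,-60],0,0],[[0,0,-100],0,0],[[0,0,-140],0,0],[[0,0,-180],0,0],[[0,0,-180],0,0],[[0,0,-180],0,0]])

```text
time: 37.63
tool_pos: [0.6119, -0.077, 0.2029]
eef_rot: [[-0.078, 0.997, 0.021], [0.997, 0.078, -0.004], [-0.006, 0.021, -1.0]]
force: [0.4, -0.0, -1.9]
gripper_width: 0.0255
```

Run:
```python
from h import *
go((.456,-.035,.20),np.radians(4.35))
```

```text
tool [ 0.6119 -0.077   0.2029] shift [  54.1 -152.2   -0.6] turn 0.1316870490907887 tilt [ 0.0214 -0.0044 -0.9998] q6 -0.22083447649890225 w 0.02553010787688857 F [ 0.4027 -0.0234 -1.8683]
```

>>> carry_out(motion=[[[14,-40,0],0,0],[[28,-80,0],0,0],[[42,-120,0],0,0],[[54,-152,0],0,0],[[54,-152,0],0,0],[[54,-152,0],0,0],[[54,-152,0],0,0]])

```text
time: 38.22
tool_pos: [0.4565, -0.0351, 0.1991]
eef_rot: [[-0.078, 0.997, 0.022], [0.997, 0.078, -0.005], [-0.006, 0.021, -1.0]]
force: [1.2, -0.6, -1.4]
gripper_width: 0.0255
```

Run:
```python
from h import *
c=look('w19'); u=proj(c,(.4495,.0595,.014)); print(u); cup(c,u,48,.014,rad=38,show='cupS2'); go((.4495,.0595,.065),np.radians(4.35))
```

```text
cap_small_mid 0.59 [320.4 240.5] [ 0.467  -0.1094  0.025 ]
cup_medium_floor 0.35 [321.8 244.7] [ 0.4707 -0.1243  0.004 ]
cup_small_floor 0.69 [327.9   1.9] [0.454  0.1656 0.004 ]
cup_small_floor 0.67 [318.8 103.1] [0.4522 0.0587 0.004 ]
cup_small_floor 0.57 [230.8 103.4] [0.3475 0.05   0.004 ]
[316.6844 101.6699]
circle fit ctr [0.4493 0.0614] D 46.70743102974278 want 48 enclosing 0.4493033447265625 0.06145090866088867 47.1922492980957
tool [ 0.4565 -0.0352  0.1992] shift [ 95.7  -2.3 133.6] turn 0.12147145282939387 tilt [ 0.021  -0.0044 -0.9998] q6 -0.17726522994789332 w 0.025528473939826154 F [ 0.3158 -0.3403 -0.6468]
```

View pics/w19.png

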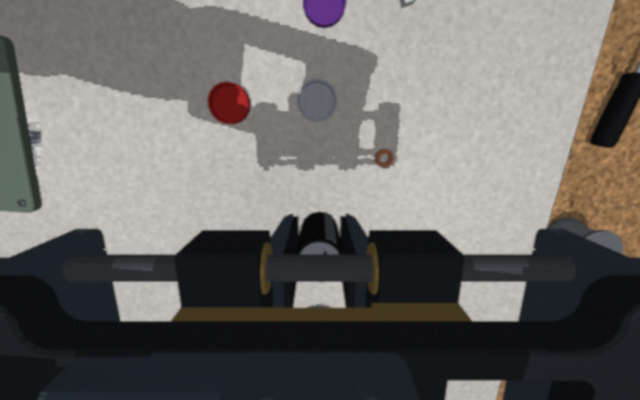

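View pics/cupS2.png

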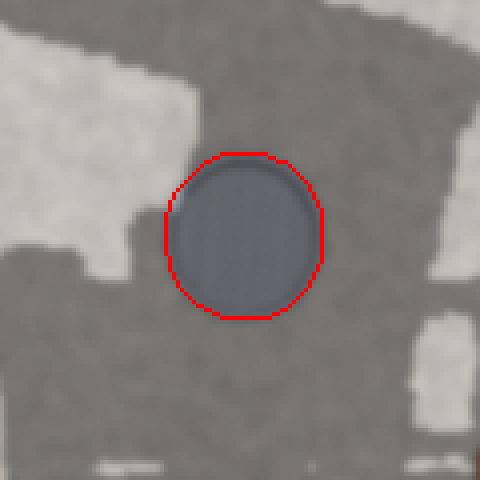

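>>> carry_out(motion=[[[40,-1,20],0,0],[[80,-2,40],0,0],[[97,-2,70],0,0],[[97,-2,100],0,0],[[97,-2,124],0,0],[[97,-2,134],0,0],[[97,-2,134],0,0],[[97,-2,134],0,0],[[97,-2,134],0,0]])

```text
time: 39.42
tool_pos: [0.4508, 0.0609, 0.0655]
eef_rot: [[-0.078, 0.997, 0.023], [0.997, 0.078, -0.004], [-0.006, 0.023, -1.0]]
force: [0.7, 0.1, -0.6]
gripper_width: 0.0255
```

Run:
```python
from h import *
c=cap('wrist','w20'); go((.4495,.0603,.0231),np.radians(4.35)); s=robot.state(); print('cap bottom at', s['tool_pos']+s['eef_rot'][:,2]*.0191)
cv2.imwrite('pics/w20z.png',cv2.resize(c['pixels'][160:270,250:390],None,fx=5,fy=5,interpolation=cv2.INTER_CUBIC))
u=proj(c,(.4495,.0603,.014)); print(u, atz(c,(320,200),.014))
```

```text
tool [0.4509 0.0608 0.0657] shift [-0.1 -2.4 42.6] turn 0.10583328530659908 tilt [ 0.0236 -0.0041 -0.9997] q6 0.042820393692174934 w 0.025699757092700202 F [0.4105 0.3612 0.4427]
cap bottom at [0.4513 0.0607 0.0467]
[316.9451 215.1838] [0.451  0.0731 0.014 ]
```

View pics/w20z.png

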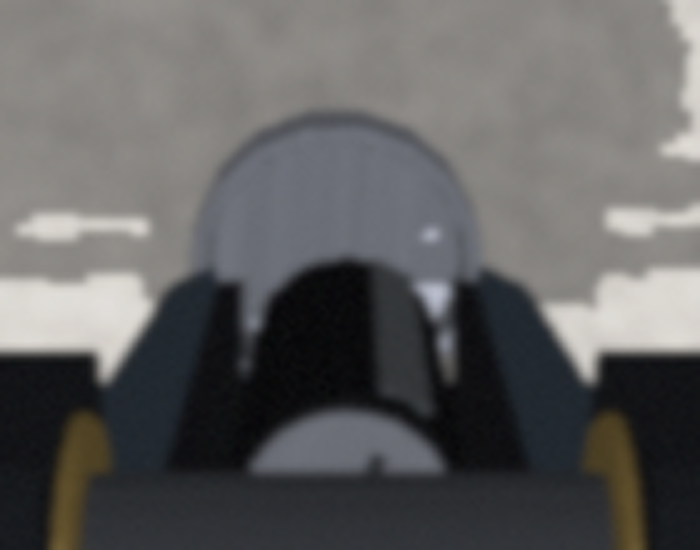

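>>> carry_out(motion=[[[0,-2,8],0,0],[[0,-3,18],0,0],[[0,-3,28],0,0],[[0,-3,36],0,0],[[0,-3,40],0,0],[[0,-3,42],0,0],[[0,-3,43],0,0],[[0,-3,44],0,0],[[0,-3,44],0,0]])

```text
time: 40.22
tool_pos: [0.4489, 0.0604, 0.023]
eef_rot: [[-0.078, 0.997, 0.024], [0.997, 0.078, -0.004], [-0.006, 0.023, -1.0]]
force: [-3.3, -0.5, 11.8]
gripper_width: 0.0251
```

>>> carry_out(motion=[[[0,0,0],0,0],[[0,0,0],0,35],[[0,0,0],0,45],[[0,0,0],0,60],[[0,0,0],0,80],[[0,0,0],0,100],[[0,0,0],0,100],[[0,0,0],0,100],[[0,0,0],0,100],[[0,0,0],0,100],[[0,0,0],0,100]])

```text
time: 41.13
tool_pos: [0.4489, 0.0603, 0.023]
eef_rot: [[-0.078, 0.997, 0.024], [0.997, 0.078, -0.004], [-0.006, 0.023, -1.0]]
force: [0.3, 0.6, 0.1]
gripper_width: 0.089
```

>>> carry_out(motion=[[[0,0,-20],0,100],[[0,0,-60],0,100],[[0,0,-100],0,100],[[0,0,-140],0,100],[[0,0,-180],0,100],[[0,0,-220],0,100],[[-80,0,-230],0,100],[[-80,0,-230],0,100],[[-80,0,-230],0,100],[[-80,0,-230],0,100]])

```text
time: 41.97
tool_pos: [0.4496, -0.0198, 0.2537]
eef_rot: [[-0.074, 0.997, 0.024], [0.997, 0.074, -0.004], [-0.006, 0.024, -1.0]]
force: [-0.6, 0.3, -0.5]
gripper_width: 0.0917
```

Run:
```python
from h import *
c=look('w21'); look('sc21','scene'); look('si21','side')
```

```text
cap_small_mid 0.62 [321.7 116.3] [0.452  0.0599 0.025 ]
cup_large_floor 0.83 [323.2 311.9] [ 0.4793 -0.2546  0.004 ]
cup_large_floor 0.69 [320.  116.1] [0.4502 0.0604 0.004 ]
cup_small_floor 0.89 [319.6 114.9] [0.4496 0.062  0.004 ]
cup_small_floor 0.64 [326.7  34.7] [0.4513 0.1629 0.004 ]
cup_small_floor 0.58 [247.7 118.3] [0.3501 0.05   0.004 ]
card_bar 0.66 [219.6 315.9] [ 0.5915 -0.2799  0.063 ]
clip_seat 0.66 [228.8 333.1] [ 0.5937 -0.273   0.006 ]
cap_large_mid 0.97 [197.  272.4] [ 0.4622 -0.2712  0.036 ]
cap_medium_mid 0.94 [433.3 212.2] [0.5984 0.237  0.03  ]
cap_small_mid 0.57 [331.7 206.8] [0.448 0.06  0.025]
cup_large_floor 0.86 [208.1 283.9] [ 0.4735 -0.2596  0.004 ]
cup_large_floor 0.65 [329.8 212.9] [0.4444 0.0582 0.004 ]
cup_medium_floor 0.53 [433.7 219. ] [0.5988 0.2461 0.004 ]
cup_small_floor 0.63 [331.5 209.4] [0.4368 0.0689 0.004 ]
cup_small_floor 0.63 [304.2 194.4] [0.3538 0.0463 0.004 ]
cup_small_floor 0.58 [364.8 197.1] [0.4472 0.1645 0.004 ]
card_bar 0.83 [414.4 311.3] [ 0.5956 -0.2764  0.063 ]
card_bar 0.51 [345.2 153. ] [0.5835 0.193  0.063 ]
clip_seat 0.73 [409.9 327.9] [ 0.5986 -0.2691  0.006 ]
cap_large_mid 0.61 [340.3 321.6] [ 0.4811 -0.2583  0.036 ]
cap_medium_mid 0.89 [345.3 154.1] [0.5944 0.2382 0.03  ]
cap_small_mid 0.57 [297.2 206. ] [0.4473 0.0568 0.025 ]
cup_large_floor 0.85 [335.8 334.2] [ 0.474  -0.2597  0.004 ]
cup_medium_floor 0.45 [347.8 162.8] [0.6014 0.2354 0.004 ]
cup_small_floor 0.55 [294.3 185.2] [0.4516 0.1621 0.004 ]
cup_small_floor 0.54 [298.  212.3] [0.4485 0.0595 0.004 ]
cup_small_floor 0.54 [253.6 222. ] [0.3481 0.0434 0.004 ]
```

View pics/w21.png

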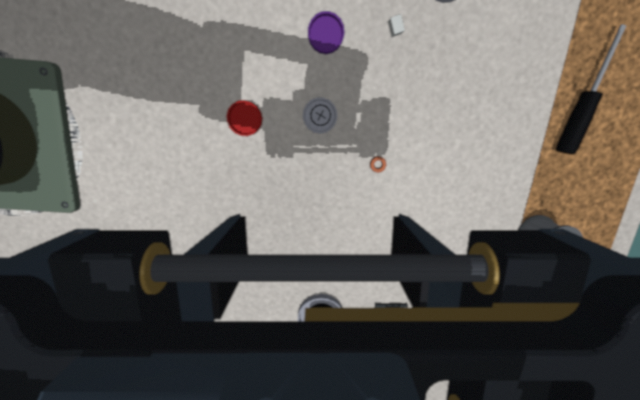

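View pics/sc21.png

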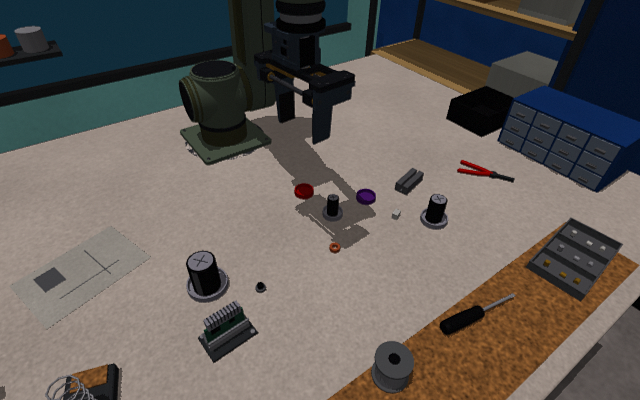

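The small cap stands concentric in the grey cup at (320,115). The scene view shows all three caps upright in their cups, the card in the clip, and the gripper clear. Handing in.

```bash
python3 -c "
from h import *
print(robot.finish_job())"
```

```text
the job is handed in; nothing more can be done
None
```

The card is in the clip and all three capacitors stand in their own cups, placed largest to smallest. The job was handed in at about 42 s; `finish_job` gave no verdict.

- **Card:** I pressed it down until it stopped at the seated height, where the force rose to 24 N without further movement. After release the wrist view put the bar within about 3 mm of mid-jaw.
- **Capacitors:** Each one met its cup floor within 1 mm of the expected height, and after release it looked concentric with its cup in the wrist view. The small one went into the grey cup; I left the red and purple ones alone.
- **Last check:** The final scene picture shows all four parts upright, with the gripper open and clear above the table.

**Disagreements:**
- My estimates of the medium cup's position differed by up to 4 mm, and the networks' scene and side readings by up to about 15 mm. I relied on circle fits in the wrist images, which gave diameters within about 1 mm of those stated for the cups.
- The tool's tilt had drifted to about 0.024 rad by the last placing, well under the 0.09 rad limit.

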